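# Release the ratchet bonding clamp and unload the cured bars

### The arm

A 6-joint arm with a two-finger parallel gripper is mounted at the origin on a cart in front of the work surface, level with it; the furniture and walls round the work are solid. World frame = base frame: x ahead of the robot, y to its left, z up, the work surface at z = 0. Lengths are in m, angles in rad, forces in N, time in s.
With the tool pointing down it reaches from about 0.375 to 0.925 m from the base axis. Payload 5.7 kg.
Tool frame: the origin (TCP) lies on the front face of the gripper's body, between the roots of the fingers; the fingertips stand 73 mm ahead of it and the grasp point (between the pads) lies 54 mm ahead of it (tip_extent is the distance from the TCP to the fingertips, in m); z points along the fingers, y is the line along which they close (so a half turn about z gives the same grasp; the last joint's range is limited). The gripper opens to 85 mm and grips with 20 to 120 N. Pads are 22 mm wide; open, the fingers measure 114 mm over their backs; the gripper's body (76 mm by 85 mm) begins 54 mm behind the grasp point. The pads swing forward as they close: fully open they stand 13 mm farther back than shut.
Start: joints at [-1.238, 0.359, 1.51, -0, 1.272, -0.115], TCP at [0.26, -0.541, 0.304] pointing down, gripper open.
Joint ranges: [-2.97, 2.97], [-1.01, 2.36], [0.21, 2.38], [-0.96, 4.11], [0.2, 2.71], [-2.98, 2.98]. Speed limits (rad/s): [2.39, 2.39, 3.14, 3.14, 3.14, 3.14].

### API

Orientations are given as a rotation vector (axis times angle).
In Python, from cell import * gives the robot as it stands.
- The arm moves only by the tool drive_tool, never from a script. Its arguments are lists of equal length, an entry for each row: "delta_pos": the shift along the tool's x, y, z in m, a list of three; "twist": the turn about the tool's z in degrees. In form: {"delta_pos": [[x, y, z], ...], "twist": [twist, ...]}. A call has 1 to 20 rows; each row is the pose to reach, as a shift and turn from the pose commanded when the call began, along the tool's axes at that moment; what a row does not reach only later rows make up. A row lasts 1/8 s, in which the tool goes at most 62.5 mm and 10.7 degrees, less where a joint would pass 70% of its speed; a pose out of reach is approached as far as the arm can. A call with a gripper value outside its range is refused whole. "fingers" is the opening, from 0 (shut) to 1 (fully open), set as the call begins (left out, the last holds). The fingers move at their own pace and stop on an object; the grip force is fixed at half the most. Time passes only in rows, so rows that repeat a pose let the fingers close. It gives the time, the measured TCP pose, the force, the opening and the grip force at its end, in the units of the state.
- get_obs(): the state, without advancing time (a new reading comes with each control period).
- grab_frame(name): name is "scene" or "side" or "wrist"; returns (picture, depth): 480x640x3 uint8, blue, green, red; 480x640 float32, m along the optical axis (not along the pixel's ray), 0 where there is no reading.
- get_calibration(name): a dict with "fov_y" (degrees; the focal length in pixels is half the picture's height over the tangent of half this angle, whatever the lens; pixels are square), "cx", "cy" (the principal point, pixels), "origin" and "orientation" of the camera in the world. Camera axes: x right, y down, z forward; pixel columns grow to the right and rows downward; lengths in m; the calibration is good to about 2 mm. The wrist camera is an equidistant fisheye: a pixel r from the principal point sees the ray r / f radians off the axis. A picture is of the moment at which its call begins: read the wrist's pose just before it. get_calibration takes no time and is no camera call; for the wrist camera it gives the pose at the moment of the call.
- finish_job(): hands the job in; it is judged then, once.
The state is a dict: "time_s": time; "joint_positions": joint angles; "joint_vel": joint speeds; "effort": joint torques, N m; "ee_pos": TCP position; "ee_rot": TCP orientation; "force": force on the tool from outside, world axes, zero at the start; "ft_torque": the same for the moment, N m; "finger_gap": finger opening in m; "grip_force": force on a finger pad.
Only numpy, scipy, OpenCV 4.12 (cv2) and the standard library are available. Lean on these libraries where they do the work, as an engineer would, in place of code of your own. Each camera call takes 0.05 s, during which the arm holds its last target. There are 200 camera calls.

### The job

The glued test bars in the ratchet clamp have cured: throw the pawl lever over to release, take the crank handle and wind it on a touch so that the pawl springs off the wheel, then ease the drum back to its stop under control, never letting it fly back. Then lift the bars out, pinching each bar gently (no more than about 15 N, the bonds are fresh), and lay them flat and lengthways, side by side or end to end, in the felt-lined tray. Last, throw the pawl lever back in so that the clamp is ready for the next batch, leaving the wash bottle and note pad alone.

Things in the scene. Friction and masses are not known exactly. Their poses are not given: they have to be found in the camera images.
- clamp: bench bonding clamp, fixed: base plate 236 x 168 mm on rubber feet, top face z 16. Origin under its middle on the desk; x runs from the robot-side anvil (steel wall, inner face x -101, top 56) to the drum, z up. Bars lie along x on two thin rails (top 34 mm, at x -87 and -37; nothing but the base below in between). Behind them the steel jaw: 4 spring plungers, top 58 mm, 150 mm wide.
- drum (a joint): ratchet drum and crank, upright axis at clamp (78, 0) mm: about 0 to 0.03 wound up (jaw shut on the bars, pawl holding), grows anticlockwise from above as it runs back, 1.85 at its stop (jaw 27 mm back); it can be wound on to -0.30. Teeth every 0.39. A return spring always drives it towards 1.85: about 4 to 6 N at the crank knob; let go with the pawl off, it flies back.
- drum_axis (a point): point on the drum's upright axis, 62 mm above the desk (crank arm height)
- knob_grip (a point): middle of the crank's black handle: an upright cylinder 22 mm across, from 67 to 103 mm above the desk, 58 mm from the drum axis; this point is 88 mm up. It spins freely on its pin, so the hand need not turn with the crank. Below it the flat steel crank arm, top 64 mm.
- pawl_lever (a joint): throw-over lever of the pawl: 0 pawl sprung into the wheel, grows anticlockwise from above to 0.90 = pawl sprung off the wheel. Stays where it is left; about 3 N at its knob moves it. Only a spring links it to the pawl: while a tooth bears on the pawl, the pawl stays in even at 0.90, until the drum is wound on about 0.05 to 0.15; then it snaps clear and stays clear.
- lever_knob (a point): middle of the lever's small black knob: upright cylinder 13 mm across, from about 68 to 89 mm above the desk, 42 mm from the pawl's pivot; this point is 79 mm up; the lever plate below it has its top at 58 mm
- pawl_pivot (a point): point on the upright pivot of the pawl and its lever, clamp (47, 47) mm, 55 mm above the desk
- pawl_nose (a point): nose of the steel pawl: about 35 mm from the drum axis when it stands between the teeth (up to 40 on a tooth), 48 mm when it is clear of the wheel
- tray: loose grey plastic tray, 0.5 kg, lined with felt: 206 x 142 mm over the rim (plus two 11 mm lugs on the x ends), inside 198 x 134 mm, rim 18 mm high, walls 4 mm, inner floor 4 mm (felt 5 mm) above the desk. Origin under its middle, x lengthways, z up.
- bar_1: freshly bonded test bar, if present: two square aluminium stubs glued end to end with a thin amber line between, 80 x 18 x 18 mm, 70 g. Origin at its centre, x lengthways. Starts in the clamp's lane at clamp (-61, -69) mm, centre 43 mm above the desk; lanes are 46 mm apart.
- bar_2: freshly bonded test bar, if present: two square aluminium stubs glued end to end with a thin amber line between, 80 x 18 x 18 mm, 70 g. Origin at its centre, x lengthways. Starts in the clamp's lane at clamp (-61, -23) mm, centre 43 mm above the desk; lanes are 46 mm apart.
- bar_3: freshly bonded test bar, if present: two square aluminium stubs glued end to end with a thin amber line between, 80 x 18 x 18 mm, 70 g. Origin at its centre, x lengthways. Starts in the clamp's lane at clamp (-61, 23) mm, centre 43 mm above the desk; lanes are 46 mm apart.
- bar_4: freshly bonded test bar, if present: two square aluminium stubs glued end to end with a thin amber line between, 80 x 18 x 18 mm, 70 g. Origin at its centre, x lengthways. Starts in the clamp's lane at clamp (-61, 69) mm, centre 43 mm above the desk; lanes are 46 mm apart.
- wash_bottle: bystander: white plastic wash bottle with a red cap, 171 mm tall, origin under its middle; leave it alone
- note_pad: bystander: cream note pad 65 x 99 x 23 mm, origin under its middle; leave it alone
Not all that is in view belongs to the job. What is shaped like the bar_2 but turquoise is not meant.

How it is judged:
By the outcome, as a careful person would: the job done as asked, in the order asked, and still so for the second after the job is handed in, with the robot touching nothing.
Of bar_1, bar_2, bar_3, bar_4 only 3 to 4 are there at a start; the rules pass over those that are not, and their reading is None.
At some moment in a run one of tray may be knocked a few centimetres aside while the robot is not near it.
It also fails if it takes over 210 s, if anything falls off the work surface, if the arm or the gripper's body presses on something with over 40 N, if the wrist force passes 120 N, or if a joint passes its speed limit or range.

## Working session

There is one attempt and no reset: what is moved stays moved. The work goes in short steps, Python scripts to look and compute and a tool call to move; the robot and the scene stay as the last step left them, time stands still between calls to the robot, and variables do not carry over. Pictures are saved under pics/ and viewed, at most 14 in all, crops included, and the job is handed in when it is done.

Besides the shell and the picture viewer there is one more tool, called after "Request:" by a JSON object that holds its "method" and its "body", one argument or row to a line. drive_tool: Moves the arm, as the interface text tells. Its arguments: {"type":"object","properties":{"delta_pos":{"type":"array"},"twist":{"type":"array"},"fingers":{"type":"number"}},"required":["delta_pos","twist"]}

```bash
ls; mkdir -p pics; python3 - <<'E'
from cell import *
import cv2
o=get_obs(); print(o)
for n in("scene","side"):
    print(n,get_calibration(n))
    im,d=grab_frame(n); cv2.imwrite(f"pics/{n}0.png",im)
    import numpy as np; np.save(f"pics/{n}0.npy",d)
print(get_calibration("wrist"))
E
```

```text
pics
{'time_s': 0.0, 'joint_positions': array([-1.23811625e+00,  3.59497916e-01,  1.51144638e+00, -1.47231488e-06,
        1.27248913e+00, -1.15126632e-01]), 'joint_vel': array([ 0.00038767,  0.00122282, -0.00041583,  0.00144338,  0.00232854,
       -0.0006003 ]), 'effort': array([ 1.41547633e-03, -5.27617550e+01, -2.78621256e+01, -3.14993204e-04,
        1.28276017e-02,  1.21815697e-05]), 'ee_pos': array([ 0.2595911 , -0.54032615,  0.30305237]), 'ee_rot': array([-3.06138858e+00, -6.97144908e-01,  3.15918268e-04]), 'force': array([-0.10174688, -0.04596358, -0.1686929 ]), 'ft_torque': array([-0.00907949,  0.01574492,  0.01718202]), 'grip_force': 0.0, 'finger_gap': 0.08544327057585659}
scene {'fov_y': 56.487661342404856, 'cx': 324.60578262007414, 'cy': 242.93148342256103, 'origin': array([-0.090104  ,  0.58317565,  0.52101328]), 'orientation': array([-1.18016547,  2.03627588, -1.18406207])}
side {'fov_y': 44.83955334389486, 'cx': 321.4032850611648, 'cy': 241.94171428876308, 'origin': array([-0.07734813, -0.93858759,  0.67627286]), 'orientation': array([-1.92816451,  0.53270625, -0.309461  ])}
{'fov_y': 65.70646984690485, 'cx': 322.3693946156812, 'cy': 237.79199280411893, 'origin': array([ 0.33386662, -0.50487568,  0.37430997]), 'orientation': array([ 2.41697832, -1.51934094, -0.25325777])}
```

View pics/scene0.png

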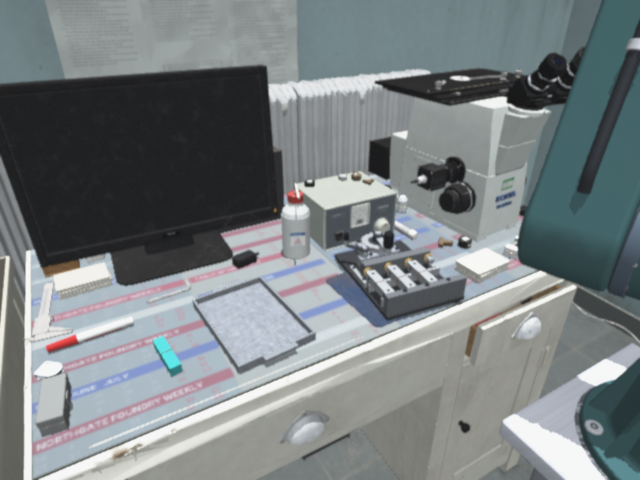

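View pics/side0.png

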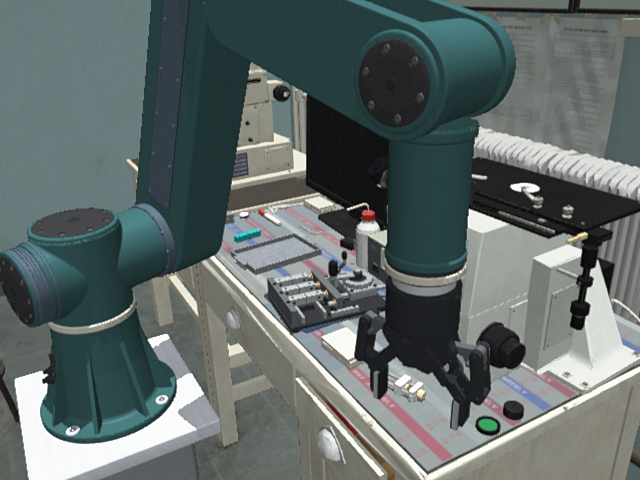

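The scene view shows the clamp round (400,275) with the bars, drum and crank, the tray round (255,320), the bottle at (295,225), the turquoise decoy at (167,353), and a note pad at (482,263). The side view shows the clamp at (325,290). Next I'll zoom in on the clamp.

```bash
cat > h.py <<'E'
from cell import *
import numpy as np, cv2
from scipy.spatial.transform import Rotation as R
def K(c): return 240/np.tan(np.radians(c['fov_y'])/2)
def ray(c,u,v,wrist=False):
    f=K(c); x,y=u-c['cx'],v-c['cy']
    if wrist:
        r=np.hypot(x,y); t=r/f
        d=np.array([x/r*np.sin(t),y/r*np.sin(t),np.cos(t)]) if r>0 else np.array([0,0,1.])
    else: d=np.array([x/f,y/f,1.])
    return R.from_rotvec(c['orientation']).apply(d)
def plane(c,u,v,z,wrist=False):
    d=ray(c,u,v,wrist); o=c['origin']; return o+d*(z-o[2])/d[2]
def proj(c,P,wrist=False):
    p=R.from_rotvec(c['orientation']).inv().apply(np.atleast_2d(P)-c['origin']); f=K(c)
    if wrist:
        r=np.hypot(p[:,0],p[:,1]); t=np.arctan2(r,p[:,2]); s=f*t/np.maximum(r,1e-9)
        return np.c_[c['cx']+p[:,0]*s,c['cy']+p[:,1]*s]
    return np.c_[c['cx']+f*p[:,0]/p[:,2],c['cy']+f*p[:,1]/p[:,2]]
def cloud(c,d,wrist=False):
    v,u=np.mgrid[0:480,0:640]; f=K(c); x=(u-c['cx']); y=(v-c['cy'])
    if wrist:
        r=np.maximum(np.hypot(x,y),1e-9); t=np.tan(np.minimum(r/f,1.5)); X=x/r*t; Y=y/r*t
    else: X,Y=x/f,y/f
    P=np.stack([X*d,Y*d,d],-1)
    return R.from_rotvec(c['orientation']).apply(P.reshape(-1,3)).reshape(480,640,3)+c['origin']
E
python3 - <<'E'
from h import *
c=get_calibration("scene"); s=get_calibration("side")
a=cv2.imread("pics/scene0.png")[205:330,320:480]; b=cv2.imread("pics/side0.png")[235:335,255:400]
a=cv2.resize(a,(640,500),interpolation=cv2.INTER_CUBIC);b=cv2.resize(b,(725,500),interpolation=cv2.INTER_CUBIC)
cv2.imwrite("pics/a.png",a);cv2.imwrite("pics/b.png",b)
for n,cc in(("scene",c),("side",s)):
    P=cloud(cc,np.load(f"pics/{n}0.npy"))
    for uv in ([(255,320),(295,250),(167,350),(380,290),(462,290),(388,316)] if n=="scene" else [(280,255),(300,330),(400,230)]):
        print(n,uv,P[uv[1],uv[0]].round(3),plane(cc,*uv,0).round(3))
E
```

```text
scene (255, 320) [0.514 0.379 0.005] [0.52  0.377 0.   ]
scene (295, 250) [0.671 0.22  0.023] [0.706 0.203 0.   ]
scene (167, 350) [0.499 0.534 0.018] [0.52  0.532 0.   ]
scene (380, 290) [0.432 0.166 0.046] [0.483 0.126 0.   ]
scene (462, 290) [-0.09   0.583  0.521] [ 0.402 -0.016  0.   ]
scene (388, 316) [0.395 0.174 0.015] [0.41  0.161 0.   ]
side (280, 255) [0.521 0.366 0.009] [0.529 0.382 0.   ]
side (300, 330) [0.397 0.017 0.   ] [0.397 0.017 0.   ]
side (400, 230) [ 0.223 -0.548  0.47 ] [0.909 0.344 0.   ]
```

View pics/a.png

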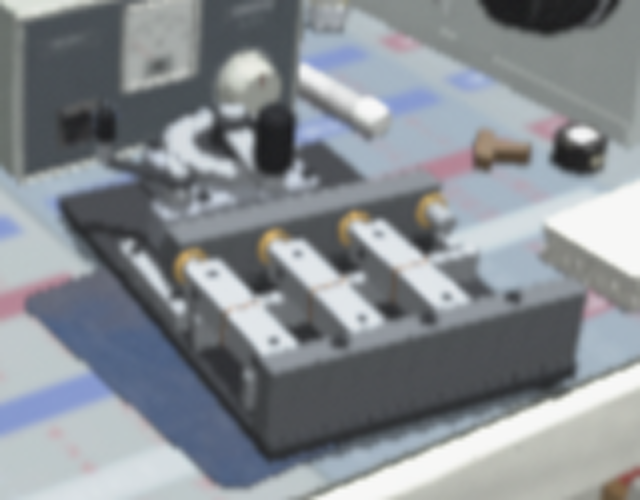

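View pics/b.png

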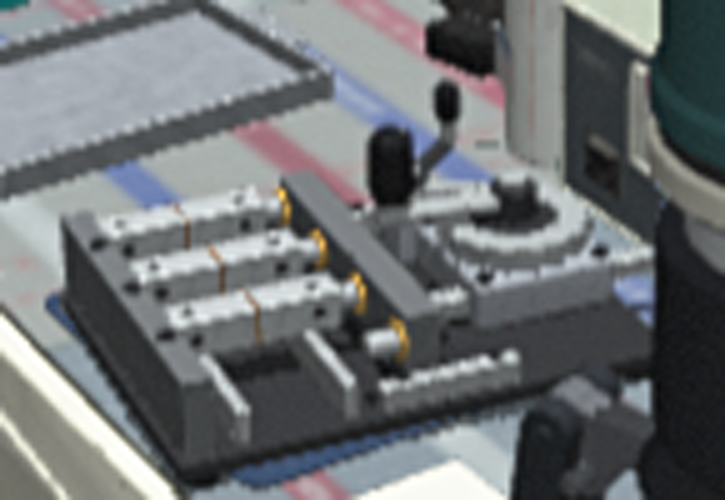

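Three bars are present, and the empty lane is the one nearest -y (bar_1). The crank knob is at scene (389,232) and side (333,261), and the lever knob at scene (346,236) and side (344,255). I'll triangulate these, then work out a move to look from above.

```bash
python3 - <<'E'
from h import *
c=get_calibration("scene"); s=get_calibration("side")
for n,uv,sv,z in(("crank top",(389,232),(333.2,262),.103),("lever top",(346.3,233),(344.4,252.5),.089),("anvil L out",(385.5,295.5),(268,278),.056),("anvil R out",(466,277),(292,312),.056)):
    print(n,plane(c,*uv,z).round(3),plane(s,*sv,z).round(3))
w=get_calibration("wrist"); o=get_obs()
T=R.from_rotvec(o['ee_rot'])
print(T.as_matrix().round(3), T.inv().apply(w['origin']-o['ee_pos']).round(4)); print((T.inv()*R.from_rotvec(w['orientation'])).as_matrix().round(3))
tgt=np.array([.47,.08,.40]); print(T.inv().apply(tgt-o['ee_pos']).round(3))
E
```

```text
crank top [0.519 0.085 0.103] [0.521 0.082 0.103]
lever top [0.579 0.147 0.089] [0.585 0.136 0.089]
anvil L out [0.403 0.176 0.056] [0.4   0.175 0.056]
anvil R out [0.376 0.012 0.056] [0.376 0.008 0.056]
[[ 0.901  0.433 -0.001]
 [ 0.433 -0.901  0.002]
 [ 0.    -0.002 -1.   ]] [ 0.0823  0.     -0.0712]
[[ 0.    -0.947 -0.322]
 [ 1.     0.    -0.   ]
 [ 0.    -0.322  0.947]]
[ 0.458 -0.468 -0.096]
```

```bash
python3 - <<'E'
from h import *
g={}
for n in("scene","side"):
    P=cloud(get_calibration(n),np.load(f"pics/{n}0.npy")).reshape(-1,3)
    m=(P[:,2]>.12)&(P[:,2]<.7)&(P[:,0]>.3)&(P[:,0]<.85)&(np.abs(P[:,1])<.7)
    for p in P[m]:
        k=(int(p[0]//.05),int(np.floor(p[1]/.1))); g.setdefault(k,[]).append(p[2])
for k in sorted(g):
    if len(g[k])>5: print((round(k[0]*.05,2),round(k[1]*.1,1)),round(min(g[k]),2),round(max(g[k]),2),len(g[k]))
T=R.from_rotvec(get_obs()['ee_rot']);print(T.inv().apply(np.array([.52,.09,.35])-get_obs()['ee_pos']).round(3))
E
```

```text
(0.3, -0.7) 0.3 0.32 18
(0.3, -0.6) 0.33 0.66 2057
(0.4, -0.3) 0.35 0.43 782
(0.4, -0.2) 0.37 0.42 424
(0.45, -0.3) 0.28 0.42 1062
(0.45, -0.2) 0.32 0.42 835
(0.5, -0.4) 0.12 0.3 1116
(0.5, -0.3) 0.12 0.38 2830
(0.5, -0.2) 0.12 0.38 633
(0.55, -0.4) 0.12 0.31 2880
(0.55, -0.3) 0.25 0.31 675
(0.55, -0.2) 0.12 0.3 1930
(0.55, -0.1) 0.13 0.17 113
(0.6, -0.5) 0.31 0.34 182
(0.6, -0.4) 0.12 0.34 3431
(0.6, -0.3) 0.3 0.34 1632
(0.6, -0.2) 0.12 0.35 2181
(0.6, -0.1) 0.12 0.34 443
(0.6, 0.2) 0.16 0.17 13
(0.65, -0.5) 0.13 0.35 1419
(0.65, -0.4) 0.12 0.36 3962
(0.65, -0.3) 0.32 0.34 748
(0.65, -0.2) 0.15 0.35 1306
(0.65, -0.1) 0.32 0.34 128
(0.65, 0.1) 0.12 0.18 193
(0.65, 0.2) 0.12 0.17 269
(0.7, -0.5) 0.13 0.34 1015
(0.7, -0.4) 0.12 0.34 2259
(0.7, -0.3) 0.33 0.34 621
(0.7, -0.2) 0.12 0.34 1473
(0.7, -0.1) 0.12 0.34 155
(0.7, 0.1) 0.12 0.15 35
(0.7, 0.2) 0.12 0.15 31
(0.75, -0.5) 0.33 0.34 305
(0.75, -0.4) 0.12 0.34 1396
(0.75, -0.3) 0.33 0.34 611
(0.75, -0.2) 0.12 0.34 1443
(0.75, -0.1) 0.12 0.34 222
(0.75, 0.0) 0.12 0.13 69
(0.75, 0.1) 0.12 0.13 54
(0.75, 0.2) 0.12 0.39 5968
(0.75, 0.3) 0.12 0.39 8339
(0.75, 0.4) 0.12 0.39 9291
(0.75, 0.5) 0.12 0.39 10463
(0.75, 0.6) 0.12 0.39 10155
(0.8, -0.5) 0.33 0.34 65
(0.8, -0.4) 0.12 0.34 458
(0.8, -0.3) 0.18 0.34 152
(0.8, -0.2) 0.12 0.34 294
(0.8, -0.1) 0.31 0.34 10
(0.8, 0.2) 0.39 0.39 14
(0.8, 0.3) 0.39 0.39 31
(0.8, 0.4) 0.39 0.39 45
(0.8, 0.5) 0.39 0.39 67
(0.8, 0.6) 0.34 0.39 59
[ 0.508 -0.456 -0.046]
```

Request:
{"method": "drive_tool", "body": {
  "delta_pos": [
    [0,0,-0.06],
    [0,0,-0.12],
    [0,0,-0.18],
    [0,0,-0.25],
    [0,0,-0.25],
    [0,0,-0.25]
  ],
  "twist": [0,0,0,0,0,0]
}}

```text
time_s: 0.85
ee_pos: [0.2598, -0.5408, 0.5535]
ee_rot: [-3.063, -0.698, 0.0]
force: [-1.5, -0.6, -0.4]
finger_gap: 0.0855
grip_force: 0.0
```

Request:
{"method": "drive_tool", "body": {
  "delta_pos": [
    [0.03,-0.03,-0.25],
    [0.07,-0.065,-0.25],
    [0.11,-0.1,-0.25],
    [0.15,-0.135,-0.25],
    [0.19,-0.17,-0.25],
    [0.23,-0.205,-0.25],
    [0.27,-0.24,-0.25],
    [0.31,-0.28,-0.25],
    [0.35,-0.315,-0.25],
    [0.39,-0.35,-0.25],
    [0.43,-0.385,-0.25],
    [0.47,-0.42,-0.25],
    [0.508,-0.456,-0.25],
    [0.508,-0.456,-0.2],
    [0.508,-0.456,-0.14],
    [0.508,-0.456,-0.08],
    [0.508,-0.456,-0.046],
    [0.508,-0.456,-0.046],
    [0.508,-0.456,-0.046],
    [0.508,-0.456,-0.046]
  ],
  "twist": [2.5,5,7.5,10,12.5,15,17.5,20,22.5,25,28,31,34.4,34.4,34.4,34.4,34.4,34.4,34.4,34.4]
}}

```text
time_s: 3.35
ee_pos: [0.5209, 0.0901, 0.6017]
ee_rot: [-3.132, 0.239, -0.005]
force: [1.2, 0.3, 0.1]
finger_gap: 0.0854
grip_force: 0.0
```

```bash
cat > look.py <<'E'
import sys
from h import *
o=get_obs();w=get_calibration("wrist"); im,d=grab_frame("wrist"); n=sys.argv[1]
cv2.imwrite(f"pics/{n}.png",im); np.save(f"pics/{n}.npy",d); import pickle; pickle.dump((o,w),open(f"pics/{n}.pkl","wb"))
print(o['time_s'],o['ee_pos'].round(4),o['ee_rot'].round(4),o['force'].round(1),o['finger_gap'],o['grip_force'])
E
python3 look.py w1
```

```text
3.35 [0.5209 0.0901 0.6017] [-3.132   0.2395 -0.0046] [1.2 0.3 0.1] 0.08538923621430598 0.0
```

View pics/w1.png

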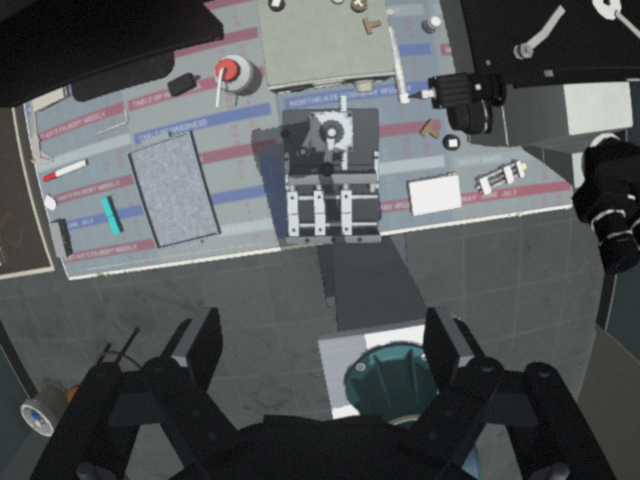

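The overhead view shows the clamp at (330,175), drum centre at (331,132), crank knob at (327,170), lever knob at about (287,133), the tray at (175,190) and the bottle at (232,72). I'll go lower for a finer measure.

Request:
{"method": "drive_tool", "body": {
  "delta_pos": [
    [0,0,0.06],
    [0,0,0.12],
    [0,0,0.18],
    [0,0,0.24],
    [0,0,0.27],
    [0,0,0.27],
    [0,0,0.27]
  ],
  "twist": [0,0,0,0,0,0,0]
}}

```text
time_s: 4.28
ee_pos: [0.5218, 0.0902, 0.332]
ee_rot: [-3.132, 0.239, -0.005]
force: [0.2, -0.1, -0.0]
finger_gap: 0.0855
grip_force: 0.0
```

```bash
python3 look.py w2; python3 - <<'E'
import cv2
im=cv2.imread('pics/w2.png'); cv2.imwrite('pics/w2c.png',cv2.resize(im[40:300,200:480],(800,743),interpolation=cv2.INTER_CUBIC)[:600])
E
```

```text
4.275 [0.5218 0.0902 0.332 ] [-3.1319  0.2394 -0.0054] [ 0.2 -0.1 -0. ] 0.08545559790405151 0.0
```

View pics/w2c.png

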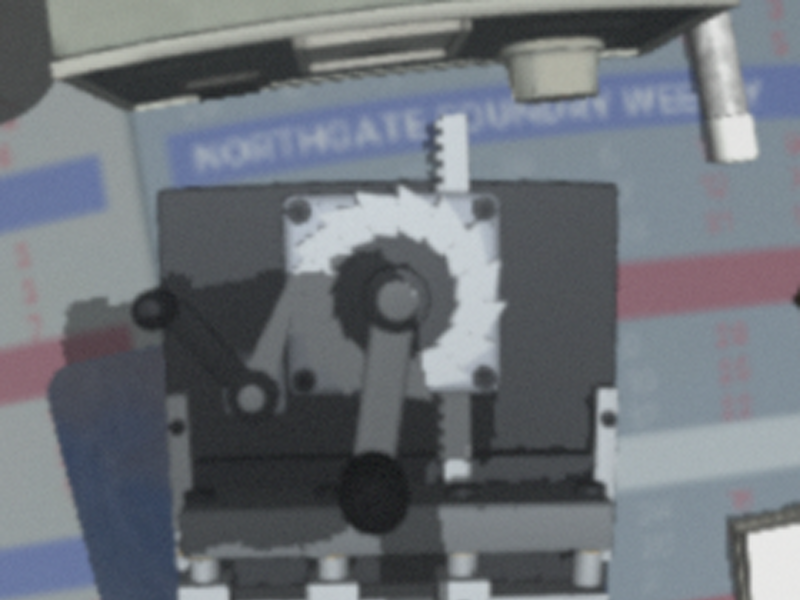

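The crop shows the hub at (339,144), the crank knob at (331,212), the pawl pivot at (288,179), the lever knob at (253,149), and the far base corners at (257,106) and (415,105), all in frame pixels.

```bash
python3 - <<'E'
from h import *
import pickle
o,w=pickle.load(open('pics/w2.pkl','rb')); d=np.load('pics/w2.npy'); P=cloud(w,d,True)
for n,u,v,z in(("hub",339.3,144.3,.075),("knob",330.6,212.2,.103),("pivot",287.9,178.6,.065),("lever",253.2,148.5,.089),("baseL",256.7,106.5,.016),("baseR",415.3,104.8,.016)):
    print(n,plane(w,u,v,z,True).round(4),P[int(round(v)),int(round(u))].round(4))
# knob & lever from depth: points with z in top band
c=np.array([.506,.075])
for n,q,zl,r in(("knob",(.52,.084),.097,.03),("lever",(.582,.142),.083,.02)):
    m=(P[...,2]>zl)&(P[...,2]<.115)&(np.hypot(P[...,0]-q[0],P[...,1]-q[1])<r); p=P[m]; print(n,len(p),p.mean(0).round(4),((p.max(0)+p.min(0))/2).round(4),np.ptp(p,axis=0).round(3))
# jaw / anvil / bars top faces
im=cv2.imread('pics/w2.png')
m=(P[...,2]>.045)&(P[...,2]<.058)&(im.min(2)>130)&(P[...,0]<.5)&(P[...,0]>.38)&(P[...,1]>0)&(P[...,1]<.2)
n,l,s,ce=cv2.connectedComponentsWithStats(m.astype(np.uint8))
for i in range(1,n):
    if s[i,4]>150:
        p=P[l==i]; r=cv2.minAreaRect((p[:,:2]*1000).astype(np.float32)); print(s[i,4],p.mean(0).round(4),[np.round(x,1) for x in r])
m=(P[...,2]>.05)&(P[...,2]<.062)&(P[...,0]<.42)&(P[...,0]>.35)&(P[...,1]>-.03)&(P[...,1]<.2)&(im.max(2)<120)
p=P[m]; print(len(p),cv2.minAreaRect((p[:,:2]*1000).astype(np.float32)))
E
```

```text
hub [0.5771 0.0666 0.075 ] [0.5773 0.0667 0.0729]
knob [0.5244 0.0827 0.103 ] [0.5249 0.0824 0.1045]
pivot [0.5523 0.1176 0.065 ] [0.5516 0.1178 0.0633]
lever [0.5866 0.1397 0.089 ] [0.5871 0.1396 0.0898]
baseL [0.6258 0.1427 0.016 ] [0.6263 0.1424 0.0155]
baseR [ 0.604  -0.0204  0.016 ] [ 0.6039 -0.02    0.0164]
knob 465 [0.5223 0.0831 0.1034] [0.5216 0.0832 0.1019] [0.02  0.021 0.01 ]
lever 176 [0.5871 0.14   0.0882] [0.5869 0.1404 0.0876] [0.013 0.013 0.008]
396 [0.4581 0.0568 0.0533] [array([455.8,  58.1]), array([14.4, 39.4]), np.float64(84.0)]
1043 [0.4505 0.1527 0.0533] [array([448. , 153.4]), array([18. , 79.3]), np.float64(83.0)]
1115 [0.4435 0.1076 0.0533] [array([441.5, 108.3]), array([18.3, 80. ]), np.float64(82.4)]
164 [0.4186 0.0586 0.0533] [array([415.5,  59.4]), array([ 6.5, 37.9]), np.float64(84.4)]
1783 ((403.83721923828125, 89.69721984863281), (167.72592163085938, 38.088783264160156), 82.6090087890625)
```

```bash
python3 - <<'E'
from h import *
import pickle
o,w=pickle.load(open('pics/w2.pkl','rb')); P=cloud(w,np.load('pics/w2.npy'),True).reshape(-1,3)
S=[P]+[cloud(get_calibration(n),np.load(f'pics/{n}0.npy')).reshape(-1,3) for n in('scene','side')]
A=np.vstack(S)
for q,lbl in(((.576,.009),'crank end'),((.5225,.083),'crank start'),((.587,.14),'lever0'),((.556,.159),'lever1')):
    for zl,zh in((.06,.1),(.106,.14),(.14,.2),(.2,.3),(.3,.4)):
        m=(A[:,2]>zl)&(A[:,2]<zh)&(A[:,0]>.5) ; B=A[m]; r=np.hypot(B[:,0]-q[0],B[:,1]-q[1]); k=r>.0; i=np.argsort(r)[:400]; 
        i=np.argsort(r); print(lbl,zl,zh,B[i[10]].round(3),r[i[10]].round(3)) if len(r)>20 else None
print(o['joint_positions'].round(3))
E
```

```text
crank end 0.06 0.1 [0.576 0.057 0.07 ] 0.048
crank end 0.106 0.14 [0.654 0.001 0.111] 0.078
crank end 0.14 0.2 [ 0.615 -0.046  0.149] 0.067
crank end 0.2 0.3 [0.526 0.041 0.29 ] 0.059
crank end 0.3 0.4 [0.525 0.021 0.325] 0.052
crank start 0.06 0.1 [0.529 0.083 0.065] 0.007
crank start 0.106 0.14 [0.518 0.08  0.107] 0.005
crank start 0.14 0.2 [ 0.615 -0.046  0.149] 0.159
crank start 0.2 0.3 [0.52  0.048 0.281] 0.035
crank start 0.3 0.4 [0.53  0.084 0.333] 0.007
lever0 0.06 0.1 [0.586 0.14  0.092] 0.002
lever0 0.106 0.14 [0.657 0.147 0.113] 0.071
lever0 0.14 0.2 [0.646 0.216 0.161] 0.097
lever0 0.2 0.3 [0.54  0.136 0.286] 0.047
lever0 0.3 0.4 [0.544 0.146 0.367] 0.044
lever1 0.06 0.1 [0.582 0.148 0.076] 0.029
lever1 0.106 0.14 [0.519 0.082 0.106] 0.086
lever1 0.14 0.2 [0.646 0.217 0.159] 0.107
lever1 0.2 0.3 [0.537 0.145 0.292] 0.024
lever1 0.3 0.4 [0.545 0.16  0.328] 0.011
[0.041 0.23  1.625 0.    1.283 1.764]
```

Request:
{"method": "drive_tool", "body": {
  "delta_pos": [
    [0.01,-0.01,0],
    [0.02,-0.02,0],
    [0.03,-0.03,0],
    [0.04,-0.04,0],
    [0.05,-0.05,0],
    [0.057,-0.059,0],
    [0.057,-0.059,0.03],
    [0.057,-0.059,0.06],
    [0.057,-0.059,0.09],
    [0.057,-0.059,0.09],
    [0.057,-0.059,0.09],
    [0.057,-0.059,0.09]
  ],
  "twist": [-10,-20,-30,-40,-50,-60,-70,-74,-74,-74,-74,-74],
  "fingers": 0.35
}}

```text
time_s: 5.82
ee_pos: [0.5868, 0.14, 0.242]
ee_rot: [2.645, 1.693, 0.005]
force: [0.2, -0.8, 0.4]
finger_gap: 0.0298
grip_force: 0.0
```

```bash
python3 look.py w3; python3 - <<'E'
from h import *
import pickle
o,w=pickle.load(open('pics/w3.pkl','rb')); P=cloud(w,np.load('pics/w3.npy'),True)
T=R.from_rotvec(o['ee_rot']); print(T.as_matrix().round(3),o['joint_positions'].round(2))
for n,q,zl,zh,r in(("knob",(.5225,.083),.097,.115,.03),("lever",(.587,.14),.083,.1,.02)):
    m=(P[...,2]>zl)&(P[...,2]<zh)&(np.hypot(P[...,0]-q[0],P[...,1]-q[1])<r); p=P[m]; print(n,len(p),p.mean(0).round(4),((p.max(0)+p.min(0))/2).round(4),np.ptp(p,axis=0).round(3))
E
```

```text
5.825 [0.5868 0.14   0.242 ] [2.6445 1.6931 0.0052] [ 0.2 -0.8  0.4] 0.029790321883687507 0.0
[[ 0.419  0.908  0.004]
 [ 0.908 -0.419  0.001]
 [ 0.002  0.003 -1.   ]] [0.12 0.42 1.58 0.   1.14 0.55]
knob 1 [0.5297 0.0775 0.0999] [0.5297 0.0775 0.0999] [0. 0. 0.]
lever 301 [0.5875 0.1422 0.0881] [0.5871 0.1412 0.0873] [0.013 0.013 0.008]
```

View pics/w3.png

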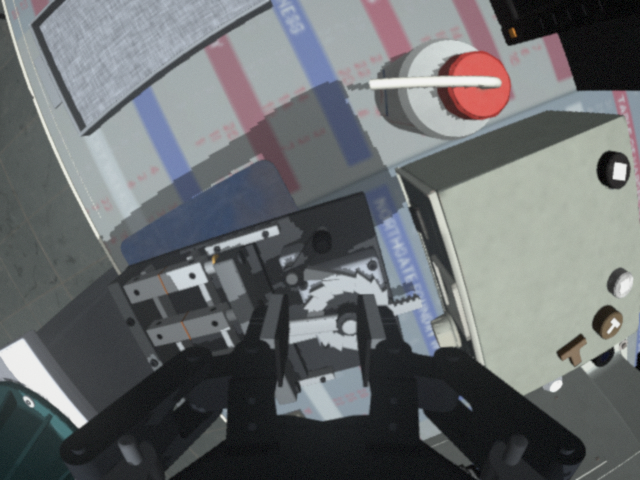

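The lever knob is centred between the fingers at (322,241). The instrument box is to the right, and the bottle spout points toward us at (372,84). I'll check the clearance to the box.

```bash
python3 - <<'E'
from h import *
import pickle
o,w=pickle.load(open('pics/w3.pkl','rb')); P=cloud(w,np.load('pics/w3.npy'),True)
for uv in((405,175),(440,190),(400,180),(470,360),(445,325),(540,115),(600,160),(372,84),(480,85)): print(uv,P[uv[1],uv[0]].round(3))
# finger linkage extents in tool frame
T=R.from_rotvec(o['ee_rot']); Q=T.inv().apply((P-o['ee_pos']).reshape(-1,3)).reshape(480,640,3)
m=(Q[...,2]<.1)&(Q[...,2]>-.1)&(np.abs(Q[...,0])<.06)
for z in np.arange(-.06,.09,.015):
    k=m&(np.abs(Q[...,2]-z)<.0075)
    if k.sum()>5: print(z.round(3),Q[k].min(0).round(3),Q[k].max(0).round(3))
E
```

```text
(405, 175) [0.66  0.151 0.045]
(440, 190) [0.666 0.151 0.111]
(400, 180) [0.659 0.141 0.011]
(470, 360) [0.634 0.131 0.224]
(445, 325) [0.648 0.015 0.047]
(540, 115) [0.798 0.148 0.023]
(600, 160) [0.78  0.127 0.116]
(372, 84) [0.645 0.219 0.161]
(480, 85) [0.684 0.203 0.172]
-0.03 [ 0.002 -0.067 -0.031] [ 0.021  0.066 -0.023]
-0.015 [-0.012 -0.066 -0.022] [ 0.021  0.066 -0.008]
0.0 [-0.014 -0.06  -0.007] [0.018 0.059 0.007]
0.015 [-0.014 -0.053  0.008] [0.016 0.053 0.022]
0.03 [-0.011 -0.046  0.023] [0.014 0.046 0.037]
0.045 [-0.011 -0.029  0.038] [0.012 0.029 0.052]
0.06 [-0.011 -0.029  0.053] [0.012 0.028 0.067]
0.075 [-0.006 -0.02   0.068] [0.01  0.021 0.071]
```

Request:
{"method": "drive_tool", "body": {
  "delta_pos": [
    [0.001,0,0.025],
    [0.001,0,0.05],
    [0.001,0,0.075],
    [0.001,0,0.098],
    [0.001,0,0.098],
    [0.001,0,0.098]
  ],
  "twist": [0,0,0,0,0,0]
}}

```text
time_s: 6.62
ee_pos: [0.5868, 0.1409, 0.1431]
ee_rot: [2.645, 1.694, 0.003]
force: [0.1, -0.2, -0.1]
finger_gap: 0.03
grip_force: 0.0
```

```bash
python3 - <<'E'
from h import *
o=get_obs();T=R.from_rotvec(o['ee_rot']);p=np.array([.5525,.1174]);q=np.array([.0345,.0230])
print(o['ee_pos'].round(4))
for n in (.1,.2,.3,.4,.5,.6,.7,.8,.9,1.0,1.05):
    k=p+R.from_euler('z',n).as_matrix()[:2,:2]@q
    print(n,T.inv().apply(np.r_[k,.1442]-o['ee_pos']).round(4))
E
```

```text
[0.5868 0.1409 0.1431]
0.1 [ 0.0017 -0.0033 -0.0011]
0.2 [ 0.0033 -0.0071 -0.0011]
0.3 [ 0.0045 -0.011  -0.0011]
0.4 [ 0.0053 -0.0151 -0.0011]
0.5 [ 0.0058 -0.0192 -0.0011]
0.6 [ 0.0058 -0.0234 -0.0011]
0.7 [ 0.0053 -0.0275 -0.0011]
0.8 [ 0.0045 -0.0316 -0.0011]
0.9 [ 0.0033 -0.0355 -0.0011]
1.0 [ 0.0017 -0.0393 -0.0011]
1.05 [ 0.0007 -0.0412 -0.0011]
```

Request:
{"method": "drive_tool", "body": {
  "delta_pos": [
    [0,0,0],
    [0,0,0],
    [0,0,0],
    [0.002,-0.0035,0],
    [0.003,-0.007,0],
    [0.0045,-0.011,0],
    [0.0055,-0.015,0],
    [0.006,-0.019,0],
    [0.006,-0.0235,0],
    [0.0055,-0.0275,0],
    [0.0045,-0.0315,0],
    [0.0035,-0.0355,0],
    [0.003,-0.038,0],
    [0.003,-0.038,0]
  ],
  "twist": [0,0,0,0,0,0,0,0,0,0,0,0,0,0],
  "fingers": 0.2
}}

```text
time_s: 8.38
ee_pos: [0.5532, 0.1591, 0.1419]
ee_rot: [2.645, 1.694, 0.002]
force: [4.7, -1.2, -1.7]
finger_gap: 0.0171
grip_force: 2.2
```

Request:
{"method": "drive_tool", "body": {
  "delta_pos": [
    [-0.001,-0.0015,0],
    [-0.001,-0.002,0],
    [-0.001,-0.002,0]
  ],
  "twist": [0,0,0]
}}

```text
time_s: 8.75
ee_pos: [0.5528, 0.1591, 0.1421]
ee_rot: [2.644, 1.693, 0.006]
force: [9.0, -1.5, -4.6]
finger_gap: 0.0171
grip_force: 4.3
```

Request:
{"method": "drive_tool", "body": {
  "delta_pos": [
    [0,0.003,0],
    [0,0.003,-0.035],
    [0,0.003,-0.07],
    [-0.02,0.004,-0.08],
    [-0.04,0.004,-0.08],
    [-0.06,0.004,-0.08],
    [-0.082,0.005,-0.08],
    [-0.082,0.005,-0.08],
    [-0.082,0.005,-0.08]
  ],
  "twist": [0,0,0,0,0,0,0,0,0]
}}

```text
time_s: 9.88
ee_pos: [0.5203, 0.0824, 0.2213]
ee_rot: [-2.646, -1.692, 0.001]
force: [-0.3, -0.2, -0.5]
finger_gap: 0.0174
grip_force: 0.0
```

```bash
cat > knobs.py <<'E'
import sys
from h import *
import pickle
n=sys.argv[1]; o,w=pickle.load(open(f'pics/{n}.pkl','rb')); P=cloud(w,np.load(f'pics/{n}.npy'),True)
T=R.from_rotvec(o['ee_rot'])
im=cv2.imread(f'pics/{n}.png')
dk=(im.max(2)<75)
D=np.array([.5772,.0667]);PV=np.array([.5525,.1174])
def ann(c,r0,r1,zl,zh):
    r=np.hypot(P[...,0]-c[0],P[...,1]-c[1]); m=(r>r0)&(r<r1)&(P[...,2]>zl)&(P[...,2]<zh)&dk
    p=P[m]
    if len(p)<8: print('few',len(p)); return
    q=p.mean(0); c0=(p.max(0)+p.min(0))/2
    print(len(p),q.round(4),c0.round(4),np.ptp(p,axis=0).round(3),'ang',np.degrees(np.arctan2(c0[1]-c[1],c0[0]-c[0])).round(1),'tool d',T.inv().apply(np.r_[c0[:2],o['ee_pos'][2]]-o['ee_pos']).round(4))
print('crank');ann(D,.044,.075,.096,.11); print('lever');ann(PV,.03,.055,.08,.097)
E
python3 look.py w4; python3 knobs.py w4
```

```text
9.875 [0.5203 0.0824 0.2213] [-2.6459e+00 -1.6919e+00  1.2000e-03] [-0.3 -0.2 -0.5] 0.01740262013382225 0.0
crank
1045 [0.5219 0.0855 0.103 ] [0.5215 0.0839 0.1012] [0.021 0.021 0.01 ] ang 162.8 tool d [ 0.0019  0.0004 -0.    ]
lever
715 [0.5414 0.128  0.0889] [0.5372 0.1241 0.0885] [0.049 0.083 0.017] ang 156.4 tool d [ 0.0449 -0.0021 -0.    ]
```

View pics/w4.png

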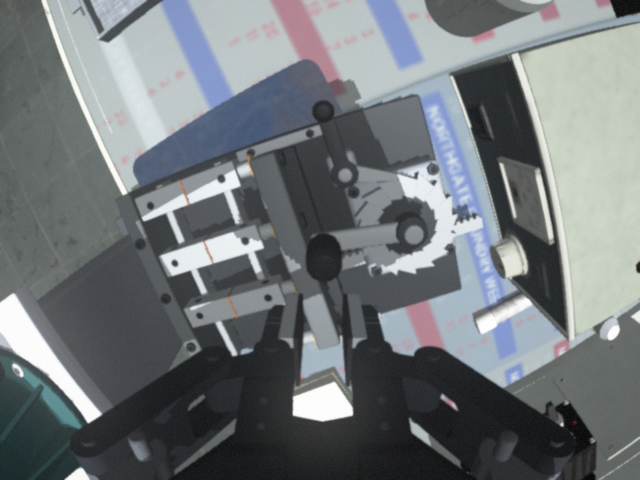

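The lever is thrown over: its knob is at (323,110) and the pivot at (346,175). The crank knob at (323,257) lies just ahead of the fingers. I'll open, descend and grip it.

Request:
{"method": "drive_tool", "body": {
  "delta_pos": [
    [0.001,0,0],
    [0.0015,0.0005,0],
    [0.0015,0.0005,0],
    [0.0015,0.0005,0.025],
    [0.0015,0.0005,0.05],
    [0.0015,0.0005,0.076],
    [0.0015,0.0005,0.076],
    [0.0015,0.0005,0.076]
  ],
  "twist": [0,0,0,0,0,0,0,0],
  "fingers": 0.42
}}

```text
time_s: 10.92
ee_pos: [0.5223, 0.084, 0.1466]
ee_rot: [2.645, 1.694, 0.001]
force: [-0.3, 0.9, 0.9]
finger_gap: 0.0358
grip_force: 0.0
```

Request:
{"method": "drive_tool", "body": {
  "delta_pos": [
    [0,0,0],
    [0,0,0],
    [0,0,0],
    [0,0,0],
    [0,0,0],
    [0,0,0]
  ],
  "twist": [0,0,0,0,0,0],
  "fingers": 0.2
}}

```text
time_s: 11.68
ee_pos: [0.5219, 0.0842, 0.1472]
ee_rot: [-2.646, -1.694, -0.002]
force: [-3.5, 1.0, 6.5]
finger_gap: 0.0205
grip_force: 58.5
```

```bash
cat > arc.py <<'E'
import sys
from h import *
o=get_obs();T=R.from_rotvec(o['ee_rot']);D=np.array([.5772,.0667]); p=o['ee_pos'][:2]-D
print(o['ee_pos'].round(4),'r',np.hypot(*p).round(4),'ang',np.degrees(np.arctan2(p[1],p[0])).round(1),o['force'].round(1))
r=.0578; a0=float(sys.argv[1]) 
for t in map(float,sys.argv[2:]):
    a=np.radians(a0)+t; k=D+r*np.array([np.cos(a),np.sin(a)])
    print(t,T.inv().apply(np.r_[k,o['ee_pos'][2]]-o['ee_pos'])[:2].round(4))
E
python3 arc.py 163.1 0 -.05 -.1 -.15 -.2 -.22
```

```text
[0.5219 0.0842 0.1472] r 0.058 ang 162.4 [-3.5  1.   6.5]
0.0 [-0.0006  0.0003]
-0.05 [0.0022 0.    ]
-0.1 [ 0.0051 -0.0002]
-0.15 [ 0.008  -0.0002]
-0.2 [ 0.0109 -0.0001]
-0.22 [ 0.012 -0.   ]
```

Request:
{"method": "drive_tool", "body": {
  "delta_pos": [
    [0.002,0,0],
    [0.004,0,0],
    [0.006,0,0],
    [0.008,0,0],
    [0.01,0,0],
    [0.0115,0,0],
    [0.0115,0,0],
    [0.0115,0,0]
  ],
  "twist": [0,0,0,0,0,0,0,0]
}}

```text
time_s: 12.68
ee_pos: [0.5256, 0.0938, 0.1472]
ee_rot: [2.645, 1.695, -0.003]
force: [-5.6, -2.2, 9.2]
finger_gap: 0.0205
grip_force: 58.7
```

```bash
python3 arc.py 162.4 -.2 -.1 0 .1 .2 .3 .4 .5 .6 .7 .8 .9 1.0 1.1 1.2 1.3 1.4 1.5 1.6 1.7 1.8 1.85 1.9; python3 look.py w5
```

```text
[0.5256 0.0938 0.1472] r 0.0583 ang 152.3 [-5.6 -2.2  9.2]
-0.2 [0.0014 0.0006]
-0.1 [-0.0044  0.0005]
0.0 [-0.0102  0.0009]
0.1 [-0.0159  0.0019]
0.2 [-0.0214  0.0034]
0.3 [-0.0268  0.0056]
0.4 [-0.0319  0.0082]
0.5 [-0.0368  0.0113]
0.6 [-0.0413  0.0149]
0.7 [-0.0454  0.019 ]
0.8 [-0.0491  0.0234]
0.9 [-0.0524  0.0282]
1.0 [-0.0551  0.0333]
1.1 [-0.0574  0.0386]
1.2 [-0.0591  0.0441]
1.3 [-0.0602  0.0498]
1.4 [-0.0607  0.0555]
1.5 [-0.0607  0.0613]
1.6 [-0.0601  0.0671]
1.7 [-0.059   0.0727]
1.8 [-0.0572  0.0782]
1.85 [-0.0562  0.0809]
1.9 [-0.055   0.0836]
12.675 [0.5256 0.0938 0.1472] [ 2.6453  1.6946 -0.0028] [-5.6 -2.2  9.2] 0.020500426940595 58.670722246170044
```

View pics/w5.png

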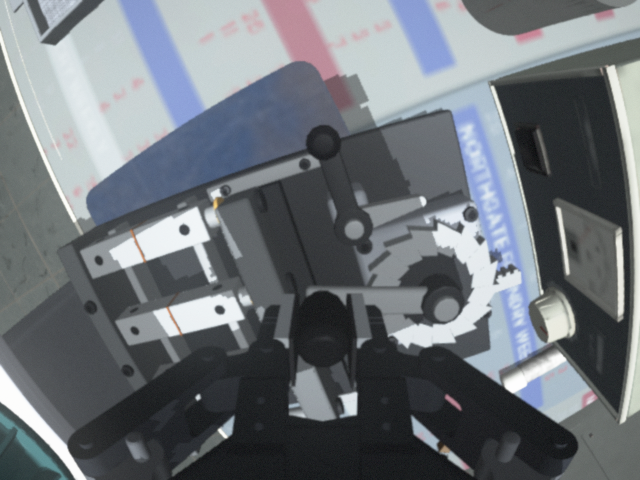

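The pawl nose at (425,202) stands well clear of the wheel, about 50 mm from the hub. Now I'll ease the drum back at 0.4 rad/s.

Request:
{"method": "drive_tool", "body": {
  "delta_pos": [
    [-0.0015,0.0005,0],
    [-0.0044,0.0005,0],
    [-0.0073,0.0007,0],
    [-0.0102,0.0009,0],
    [-0.013,0.0014,0],
    [-0.0159,0.0019,0],
    [-0.0187,0.0026,0],
    [-0.0214,0.0034,0],
    [-0.0241,0.0045,0],
    [-0.0268,0.0056,0],
    [-0.0294,0.0069,0],
    [-0.0319,0.0082,0],
    [-0.0344,0.0097,0],
    [-0.0368,0.0113,0],
    [-0.0391,0.0131,0],
    [-0.0413,0.0149,0],
    [-0.0434,0.0169,0],
    [-0.0454,0.019,0],
    [-0.0473,0.0212,0],
    [-0.0491,0.0234,0]
  ],
  "twist": [0,0,0,0,0,0,0,0,0,0,0,0,0,0,0,0,0,0,0,0]
}}

```text
time_s: 15.22
ee_pos: [0.5278, 0.0389, 0.1473]
ee_rot: [2.643, 1.694, 0.001]
force: [-0.6, -4.7, 5.7]
finger_gap: 0.0202
grip_force: 58.5
```

```bash
python3 arc.py 162.4 .7 .8 .85 .9 .95 1.0 1.05 1.1 1.15 1.2 1.25 1.3 1.35 1.4 1.45 1.5 1.55 1.6 1.65 1.7 1.75 1.8 1.85 1.9
```

```text
[0.5278 0.0389 0.1473] r 0.0567 ang -150.7 [-0.6 -4.7  5.7]
0.7 [ 0.0035 -0.006 ]
0.8 [-0.0002 -0.0015]
0.85 [-0.0019  0.0008]
0.9 [-0.0034  0.0032]
0.95 [-0.0049  0.0058]
1.0 [-0.0062  0.0083]
1.05 [-0.0074  0.011 ]
1.1 [-0.0084  0.0137]
1.15 [-0.0093  0.0164]
1.2 [-0.0101  0.0192]
1.25 [-0.0108  0.022 ]
1.3 [-0.0113  0.0248]
1.35 [-0.0116  0.0277]
1.4 [-0.0118  0.0306]
1.45 [-0.0119  0.0335]
1.5 [-0.0118  0.0364]
1.55 [-0.0116  0.0393]
1.6 [-0.0112  0.0421]
1.65 [-0.0107  0.045 ]
1.7 [-0.01    0.0478]
1.75 [-0.0092  0.0506]
1.8 [-0.0083  0.0533]
1.85 [-0.0072  0.056 ]
1.9 [-0.006   0.0586]
```

Request:
{"method": "drive_tool", "body": {
  "delta_pos": [
    [-0.0015,0.0015,0],
    [-0.0034,0.0032,0],
    [-0.0049,0.0058,0],
    [-0.0062,0.0083,0],
    [-0.0074,0.011,0],
    [-0.0084,0.0137,0],
    [-0.0093,0.0164,0],
    [-0.0101,0.0192,0],
    [-0.0108,0.022,0],
    [-0.0113,0.0248,0],
    [-0.0116,0.0277,0],
    [-0.0118,0.0306,0],
    [-0.0119,0.0335,0],
    [-0.0118,0.0364,0],
    [-0.0116,0.0393,0],
    [-0.0112,0.0421,0],
    [-0.0107,0.045,0],
    [-0.01,0.0478,0],
    [-0.0092,0.0506,0],
    [-0.0083,0.0533,0]
  ],
  "twist": [0,0,0,0,0,0,0,0,0,0,0,0,0,0,0,0,0,0,0,0]
}}

```text
time_s: 17.73
ee_pos: [0.5744, 0.0104, 0.1473]
ee_rot: [2.644, 1.692, 0.007]
force: [2.6, 1.6, 6.1]
finger_gap: 0.0201
grip_force: 58.5
```

Request:
{"method": "drive_tool", "body": {
  "delta_pos": [
    [0.001,0.0015,0],
    [0.002,0.003,0],
    [0.002,0.003,0],
    [0.002,0.003,0]
  ],
  "twist": [0,0,0,0]
}}

```text
time_s: 18.23
ee_pos: [0.5761, 0.0105, 0.1472]
ee_rot: [2.645, 1.694, 0.001]
force: [-2.2, -1.8, 10.0]
finger_gap: 0.0206
grip_force: 58.8
```

```bash
python3 arc.py 162.4 1.8 1.85 1.9
```

```text
[0.5761 0.0105 0.1472] r 0.0563 ang -91.1 [-2.2 -1.8 10. ]
1.8 [-0.0027 -0.0026]
1.85 [-0.0016  0.0001]
1.9 [-0.0004  0.0028]
```

Request:
{"method": "drive_tool", "body": {
  "delta_pos": [
    [0.0008,0.0018,0],
    [0.0008,0.0018,0],
    [0.0008,0.0018,0]
  ],
  "twist": [0,0,0]
}}

```text
time_s: 18.6
ee_pos: [0.5765, 0.0105, 0.147]
ee_rot: [-2.645, -1.694, 0.003]
force: [-5.7, -2.8, 12.3]
finger_gap: 0.0202
grip_force: 59.3
```

Request:
{"method": "drive_tool", "body": {
  "delta_pos": [
    [0,0,0],
    [0,0,0],
    [0,0,0],
    [0,0,-0.03],
    [0,0,-0.06],
    [0,0,-0.09],
    [0,0,-0.12],
    [0.003,-0.02,-0.15],
    [0.006,-0.04,-0.15],
    [0.009,-0.06,-0.15],
    [0.012,-0.08,-0.15],
    [0.015,-0.1,-0.15],
    [0.018,-0.12,-0.15],
    [0.021,-0.14,-0.15],
    [0.0245,-0.162,-0.15],
    [0.0245,-0.162,-0.15],
    [0.0245,-0.162,-0.15],
    [0.0245,-0.162,-0.15]
  ],
  "twist": [0,0,0,0,0,0,0,9,18,27,36,45,54,63,73,73,73,73],
  "fingers": 0.42
}}

```text
time_s: 20.85
ee_pos: [0.4417, 0.1004, 0.296]
ee_rot: [-3.134, 0.21, -0.001]
force: [0.2, -0.4, 0.3]
finger_gap: 0.0355
grip_force: 0.0
```

```bash
python3 look.py w6; cat > bars.py <<'E'
import sys,pickle
from h import *
n=sys.argv[1]; o,w=pickle.load(open(f'pics/{n}.pkl','rb')); P=cloud(w,np.load(f'pics/{n}.npy'),True); im=cv2.imread(f'pics/{n}.png')
T=R.from_rotvec(o['ee_rot']); X=T.as_matrix()[:2,0]; print('tool x ang',np.degrees(np.arctan2(X[1],X[0])).round(2),o['joint_positions'].round(2))
m=(P[...,2]>.046)&(P[...,2]<.06)&(im.min(2)>110)&(P[...,0]<.52)&(P[...,0]>.38)&(P[...,1]>0)&(P[...,1]<.2)
k,l,s,ce=cv2.connectedComponentsWithStats(cv2.morphologyEx(m.astype(np.uint8),cv2.MORPH_CLOSE,np.ones((5,5))))
for i in range(1,k):
    if s[i,4]>300:
        p=P[(l==i)&m]; r=cv2.minAreaRect((p[:,:2]*1000).astype(np.float32)); c=np.array(r[0])/1000
        print(s[i,4],p.mean(0).round(4),[np.round(x,1) for x in r],'tool d',T.inv().apply(np.r_[c,o['ee_pos'][2]]-o['ee_pos']).round(4))
E
python3 bars.py w6; python3 knobs.py w6
```

```text
20.85 [0.4417 0.1004 0.296 ] [-3.1345e+00  2.1030e-01 -1.0000e-03] [ 0.2 -0.4  0.3] 0.0354815755345885 0.0
tool x ang -7.68 [ 0.07  0.15  1.82 -0.    1.16  1.78]
1460 [0.5114 0.0405 0.0551] [array([509.2,  51.8]), array([102.8,  28.1]), np.float64(85.9)] tool d [0.0734 0.0391 0.    ]
2411 [0.4238 0.0559 0.0543] [array([420.2,  54.1]), array([110.3,  56. ]), np.float64(25.5)] tool d [-0.0152  0.0488 -0.    ]
4325 [0.4334 0.131  0.0542] [array([437.2, 127. ]), array([78.3, 93. ]), np.float64(82.6)] tool d [-0.0081 -0.0258 -0.    ]
crank
550 [0.5741 0.0112 0.103 ] [0.5747 0.0105 0.1014] [0.02  0.019 0.01 ] ang -92.6 tool d [1.437e-01 7.130e-02 1.000e-04]
lever
188 [0.5547 0.1585 0.0876] [0.555  0.1594 0.0858] [0.012 0.012 0.011] ang 86.5 tool d [ 1.044e-01 -7.360e-02  1.000e-04]
```

View pics/w6.png

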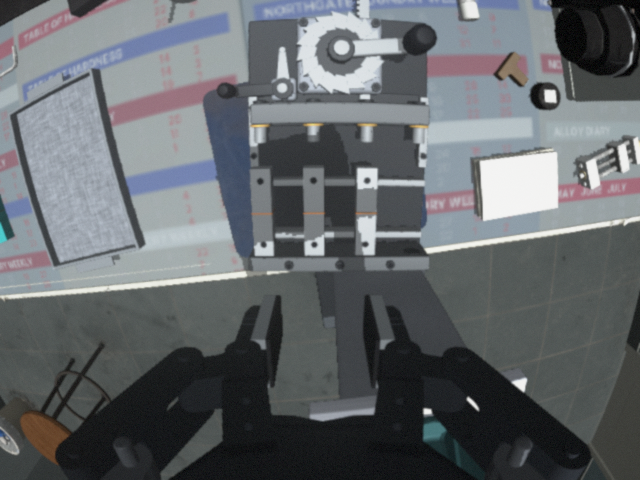

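The drum is at its stop and the jaw is back. The bars sit free at (261,212), (314,210) and (366,211), and the tray corners are at about (97,70), (12,115), (55,266), (143,245).

```bash
python3 - <<'E'
from h import *
import pickle
o,w=pickle.load(open('pics/w6.pkl','rb'));P=cloud(w,np.load('pics/w6.npy'),True)
T=R.from_rotvec(o['ee_rot'])
for u,v in((261,212.5),(314,211.5),(366,212)):
    p=plane(w,u,v,.052,True); print(p.round(4),P[int(v)+8,u].round(4),T.inv().apply(np.r_[p[:2],o['ee_pos'][2]]-o['ee_pos']).round(4))
m=(P[...,2]>.012)&(P[...,2]<.022)&(P[...,1]>.25)&(P[...,1]<.5)&(P[...,0]<.68)
# project the rim points and fit
im=cv2.imread('pics/w6.png'); m&=im.max(2)<110
k,l,s,c=cv2.connectedComponentsWithStats(m.astype(np.uint8)); i=1+np.argmax(s[1:,4]); p=P[l==i]; print(s[i])
print(cv2.minAreaRect((p[:,:2]*1000).astype(np.float32)))
for uv in((97,70),(12,115),(55,266),(143,245)): print(uv,plane(w,*uv,.018,True).round(4))
E
```

```text
[0.4481 0.154  0.052 ] [0.4417 0.1549 0.0537] [-0.0009 -0.054   0.    ]
[0.4425 0.1074 0.052 ] [0.436  0.1083 0.0528] [-0.0002 -0.0071  0.    ]
[0.4361 0.0621 0.052 ] [0.4292 0.063  0.0535] [-0.0005  0.0387 -0.    ]
[ 10  73  79 193 685]
((543.314697265625, 431.6727294921875), (110.87763977050781, 237.2544403076172), 61.142478942871094)
(97, 70) [0.6196 0.3124 0.018 ]
(12, 115) [0.6096 0.4529 0.018 ]
(55, 266) [0.4137 0.4411 0.018 ]
(143, 245) [0.4238 0.2988 0.018 ]
```

Request:
{"method": "drive_tool", "body": {
  "delta_pos": [
    [0,-0.027,0],
    [-0.001,-0.054,0],
    [-0.001,-0.054,0.05],
    [-0.001,-0.054,0.1],
    [-0.001,-0.054,0.1],
    [-0.001,-0.054,0.13],
    [-0.001,-0.054,0.16],
    [-0.001,-0.054,0.185],
    [-0.001,-0.054,0.196],
    [-0.001,-0.054,0.196],
    [-0.001,-0.054,0.196]
  ],
  "twist": [0,0,0,0,0,0,0,0,0,0,0],
  "fingers": 0.32
}}

```text
time_s: 22.28
ee_pos: [0.4481, 0.1545, 0.1011]
ee_rot: [-3.134, 0.212, -0.003]
force: [0.1, 0.1, 0.6]
finger_gap: 0.0271
grip_force: 0.0
```

Request:
{"method": "drive_tool", "body": {
  "delta_pos": [
    [0,0,0],
    [0,0,0],
    [0,0,0],
    [0,0,0]
  ],
  "twist": [0,0,0,0],
  "fingers": 0.22
}}

```text
time_s: 22.78
ee_pos: [0.4471, 0.1544, 0.1]
ee_rot: [-3.134, 0.212, 0.0]
force: [0.3, 0.0, 0.7]
finger_gap: 0.0186
grip_force: 0.0
```

Request:
{"method": "drive_tool", "body": {
  "delta_pos": [
    [0,0,0],
    [0,0,0]
  ],
  "twist": [0,0],
  "fingers": 0.212
}}

```text
time_s: 23.02
ee_pos: [0.4471, 0.1543, 0.0999]
ee_rot: [3.134, -0.212, -0.0]
force: [-1.6, -0.0, 0.3]
finger_gap: 0.0185
grip_force: 0.4
```

Request:
{"method": "drive_tool", "body": {
  "delta_pos": [
    [0,0,0],
    [0,0,0],
    [0,0,0]
  ],
  "twist": [0,0,0],
  "fingers": 0.208
}}

```text
time_s: 23.4
ee_pos: [0.4471, 0.1543, 0.0999]
ee_rot: [-3.134, 0.212, 0.0]
force: [0.0, -1.1, 1.4]
finger_gap: 0.018
grip_force: 6.2
```

Request:
{"method": "drive_tool", "body": {
  "delta_pos": [
    [0,0,-0.003],
    [0,0,-0.01],
    [0,0,-0.02],
    [0,0,-0.02]
  ],
  "twist": [0,0,0,0]
}}

```text
time_s: 23.9
ee_pos: [0.4477, 0.1545, 0.121]
ee_rot: [-3.134, 0.212, -0.003]
force: [-0.5, 0.3, -0.9]
finger_gap: 0.018
grip_force: 6.1
```

Request:
{"method": "drive_tool", "body": {
  "delta_pos": [
    [0,0,0.01],
    [0,0,0.018],
    [0,0,0.02],
    [0,0,0.02]
  ],
  "twist": [0,0,0,0]
}}

```text
time_s: 24.4
ee_pos: [0.4471, 0.1542, 0.0994]
ee_rot: [3.134, -0.212, -0.001]
force: [1.7, -0.1, -1.4]
finger_gap: 0.0176
grip_force: 6.2
```

Request:
{"method": "drive_tool", "body": {
  "delta_pos": [
    [0,0,0],
    [0,0,0],
    [0,0,-0.01],
    [0,0,-0.01],
    [0,0,-0.01]
  ],
  "twist": [0,0,0,0,0],
  "fingers": 0.25
}}

```text
time_s: 25.02
ee_pos: [0.4473, 0.1544, 0.1102]
ee_rot: [-3.134, 0.212, -0.001]
force: [-0.8, 0.8, 0.5]
finger_gap: 0.0213
grip_force: 0.0
```

Request:
{"method": "drive_tool", "body": {
  "delta_pos": [
    [0,0,0],
    [0,0,0],
    [0,0,0],
    [0,0,0]
  ],
  "twist": [0,0,0,0],
  "fingers": 0.212
}}

```text
time_s: 25.52
ee_pos: [0.4471, 0.1543, 0.1099]
ee_rot: [-3.134, 0.212, 0.0]
force: [-0.6, 0.0, -0.5]
finger_gap: 0.0181
grip_force: 0.1
```

Request:
{"method": "drive_tool", "body": {
  "delta_pos": [
    [0,0,0],
    [0,0,0],
    [0,0,0]
  ],
  "twist": [0,0,0],
  "fingers": 0.207
}}

```text
time_s: 25.9
ee_pos: [0.4471, 0.1544, 0.1099]
ee_rot: [-3.134, 0.212, 0.0]
force: [0.6, 0.1, -0.5]
finger_gap: 0.0179
grip_force: 6.8
```

Request:
{"method": "drive_tool", "body": {
  "delta_pos": [
    [0,0,-0.004],
    [0,0,-0.02],
    [0,0,-0.05],
    [0,0,-0.09],
    [0,0,-0.13],
    [0,0,-0.17],
    [0.002,-0.025,-0.17],
    [0.005,-0.05,-0.17],
    [0.008,-0.08,-0.17],
    [0.011,-0.11,-0.17],
    [0.014,-0.14,-0.17],
    [0.017,-0.17,-0.17],
    [0.02,-0.2,-0.17],
    [0.022,-0.22,-0.17],
    [0.023,-0.227,-0.17],
    [0.023,-0.227,-0.17],
    [0.023,-0.227,-0.17]
  ],
  "twist": [0,0,0,0,0,0,-2,-4,-6,-8,-9,-10,-11,-11.5,-11.5,-11.5,-11.5]
}}

```text
time_s: 28.02
ee_pos: [0.5003, 0.3752, 0.2799]
ee_rot: [3.139, 0.102, -0.001]
force: [-0.7, 0.3, -1.4]
finger_gap: 0.018
grip_force: 6.9
```

```bash
python3 look.py w7; cat > tray.py <<'E'
import sys,pickle
from h import *
n=sys.argv[1]; o,w=pickle.load(open(f'pics/{n}.pkl','rb')); P=cloud(w,np.load(f'pics/{n}.npy'),True); im=cv2.imread(f'pics/{n}.png')
T=R.from_rotvec(o['ee_rot']); X=T.as_matrix()[:2,0]; print('tool x ang',np.degrees(np.arctan2(X[1],X[0])).round(2),'j',o['joint_positions'].round(2))
Q=T.inv().apply((P-o['ee_pos']).reshape(-1,3)).reshape(P.shape)
m=(P[...,2]>.0145)&(P[...,2]<.023)&(P[...,1]>.2)&(P[...,1]<.56)&(P[...,0]<.7)&(P[...,0]>.33)&(im.max(2)<110)
k,l,s,c=cv2.connectedComponentsWithStats(cv2.dilate(m.astype(np.uint8),np.ones((5,5))))
i=1+np.argmax(s[1:,4]); p=P[(l==i)&m]
vis=im.copy(); vis[(l==i)&m]=(0,0,255); cv2.imwrite(f'pics/{n}t.png',vis)
r=cv2.minAreaRect((p[:,:2]*1000).astype(np.float32)); print(len(p),p.mean(0).round(3),[np.round(x,1) for x in r])
E
python3 tray.py w7
```

```text
28.025 [0.5003 0.3752 0.2799] [ 3.1394e+00  1.0190e-01 -9.0000e-04] [-0.7  0.3 -1.4] 0.01797982274793375 6.893272250890732
tool x ang 3.72 j [ 0.53  0.42  1.48 -0.    1.24  2.04]
791 [0.489 0.441 0.018] [array([507.2, 441. ]), array([210.1,  49.5]), np.float64(14.3)]
```

View pics/w7t.png

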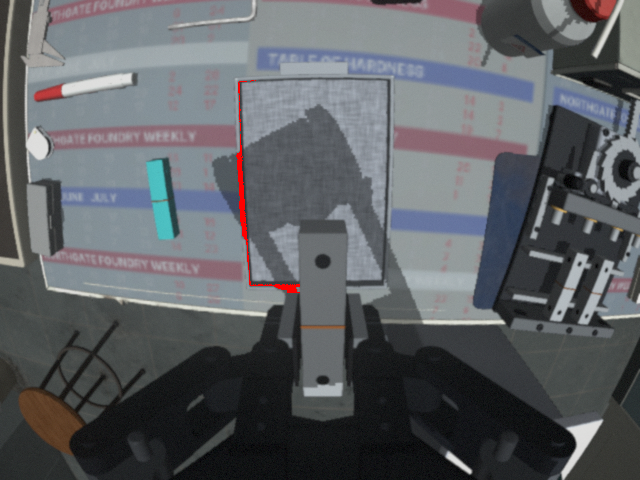

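The bar is held straight. The tray rim corners are at (236,79), (394,77), (389,287) and (250,290).

```bash
cat > tp.py <<'E'
import sys,pickle
from h import *
n=sys.argv[1]; C=[tuple(map(float,a.split(','))) for a in sys.argv[2:]]
o,w=pickle.load(open(f'pics/{n}.pkl','rb')); T=R.from_rotvec(o['ee_rot'])
q=np.array([plane(w,u,v,.018,True)[:2] for u,v in C]) # far-left, far-right, near-right, near-left
print(q.round(4)); c=q.mean(0); d=(q[0]+q[1]-q[2]-q[3])/2; a=np.arctan2(d[1],d[0])
print('lens',np.linalg.norm(q-np.roll(q,-1,0),axis=1).round(3),'c',c.round(4),'yaw',np.degrees(a).round(2))
X=np.array([np.cos(a),np.sin(a)]);Y=np.array([-X[1],X[0]]);tx=T.as_matrix()[:2,0];print('twist',-np.degrees(a-np.arctan2(tx[1],tx[0])).round(2))
for s in((-.046,.025),(.046,.025),(-.046,-.025),(.046,-.025)):
    t=c+s[0]*X+s[1]*Y; print(s,t.round(4),T.inv().apply(np.r_[t,.082]-o['ee_pos']).round(4))
E
python3 tp.py w7 236,79 394,77 389,287 250,290
```

```text
[[0.6131 0.4592]
 [0.6233 0.3195]
 [0.4215 0.3024]
 [0.4088 0.4425]]
lens [0.14  0.203 0.141 0.205] c [0.5167 0.3809] yaw 4.75
twist -1.04
(-0.046, 0.025) [0.4688 0.402 ] [-0.0296 -0.0288  0.1979]
(0.046, 0.025) [0.5605 0.4096] [ 0.0624 -0.0305  0.1978]
(-0.046, -0.025) [0.4729 0.3522] [-0.0287  0.0212  0.1979]
(0.046, -0.025) [0.5646 0.3598] [0.0633 0.0195 0.1979]
```

Request:
{"method": "drive_tool", "body": {
  "delta_pos": [
    [0.03,-0.015,0],
    [0.062,-0.03,0],
    [0.062,-0.03,0.04],
    [0.062,-0.03,0.08],
    [0.062,-0.03,0.12],
    [0.062,-0.03,0.15],
    [0.062,-0.03,0.175],
    [0.062,-0.03,0.188],
    [0.062,-0.03,0.194],
    [0.062,-0.03,0.197],
    [0.062,-0.03,0.197]
  ],
  "twist": [-1,-1,-1,-1,-1,-1,-1,-1,-1,-1,-1]
}}

```text
time_s: 29.45
ee_pos: [0.5609, 0.4104, 0.0837]
ee_rot: [-3.138, -0.13, -0.002]
force: [-0.5, 0.4, -1.0]
finger_gap: 0.0178
grip_force: 6.9
```

Request:
{"method": "drive_tool", "body": {
  "delta_pos": [
    [0,0,0.001],
    [0,0,0.002],
    [0,0,0.003],
    [0,0,0.003]
  ],
  "twist": [0,0,0,0]
}}

```text
time_s: 29.95
ee_pos: [0.5608, 0.4103, 0.0802]
ee_rot: [-3.138, -0.13, -0.001]
force: [1.2, 0.2, 1.2]
finger_gap: 0.0174
grip_force: 7.1
```

Request:
{"method": "drive_tool", "body": {
  "delta_pos": [
    [0,0,0],
    [0,0,0],
    [0,0,-0.02],
    [0,0,-0.06],
    [0,0,-0.12],
    [-0.02,0.04,-0.17],
    [-0.04,0.08,-0.17],
    [-0.06,0.12,-0.17],
    [-0.08,0.16,-0.17],
    [-0.1,0.2,-0.17],
    [-0.12,0.24,-0.17],
    [-0.135,0.275,-0.17],
    [-0.143,0.292,-0.14],
    [-0.143,0.292,-0.1],
    [-0.143,0.292,-0.1],
    [-0.143,0.292,-0.1]
  ],
  "twist": [0,0,0,0,0,1.5,3,4.5,6,8,10,11.5,12.4,12.4,12.4,12.4],
  "fingers": 0.27
}}

```text
time_s: 31.95
ee_pos: [0.443, 0.1076, 0.1814]
ee_rot: [-3.134, 0.209, -0.003]
force: [-0.6, 0.5, -0.2]
finger_gap: 0.0233
grip_force: 0.0
```

```bash
cat > to.py <<'E'
import sys
from h import *
x,y,z=map(float,sys.argv[1:4]);o=get_obs();T=R.from_rotvec(o['ee_rot']);tx=T.as_matrix()[:2,0]
print(o['ee_pos'].round(4),'ang',np.degrees(np.arctan2(tx[1],tx[0])).round(2),T.inv().apply(np.array([x,y,z])-o['ee_pos']).round(4))
E
python3 to.py .4425 .1074 .110
```

```text
[0.443  0.1076 0.1814] ang -7.63 [-0.0006  0.0003  0.0714]
```

Request:
{"method": "drive_tool", "body": {
  "delta_pos": [
    [0,0,0],
    [0,0,0.03],
    [0,0,0.05],
    [0,0,0.065],
    [0,0,0.0715],
    [0,0,0.0715]
  ],
  "twist": [0,0,0,0,0,0],
  "fingers": 0.31
}}

```text
time_s: 32.7
ee_pos: [0.4425, 0.1075, 0.1088]
ee_rot: [-3.134, 0.209, -0.001]
force: [-0.3, -0.3, 0.1]
finger_gap: 0.0265
grip_force: 0.0
```

Request:
{"method": "drive_tool", "body": {
  "delta_pos": [
    [0,0,0],
    [0,0,0],
    [0,0,0],
    [0,0,0],
    [0,0,0]
  ],
  "twist": [0,0,0,0,0],
  "fingers": 0.213
}}

```text
time_s: 33.33
ee_pos: [0.4423, 0.1073, 0.1085]
ee_rot: [-3.134, 0.21, -0.001]
force: [0.8, 1.7, 0.9]
finger_gap: 0.0183
grip_force: 0.5
```

Request:
{"method": "drive_tool", "body": {
  "delta_pos": [
    [0,0,0],
    [0,0,0],
    [0,0,0]
  ],
  "twist": [0,0,0],
  "fingers": 0.207
}}

```text
time_s: 33.7
ee_pos: [0.4423, 0.1074, 0.1085]
ee_rot: [-3.134, 0.209, -0.0]
force: [1.0, 1.6, 3.8]
finger_gap: 0.0178
grip_force: 7.3
```

Request:
{"method": "drive_tool", "body": {
  "delta_pos": [
    [0,0,-0.004],
    [0,0,-0.02],
    [0,0,-0.05],
    [0,0,-0.09],
    [0,0,-0.13],
    [0,-0.03,-0.17],
    [-0.002,-0.06,-0.17],
    [-0.004,-0.09,-0.17],
    [-0.006,-0.12,-0.17],
    [-0.008,-0.16,-0.17],
    [-0.009,-0.2,-0.17],
    [-0.01,-0.24,-0.17],
    [-0.011,-0.27,-0.17],
    [-0.012,-0.288,-0.17],
    [-0.012,-0.288,-0.17],
    [-0.012,-0.288,-0.17]
  ],
  "twist": [0,0,0,0,0,-2,-4,-6,-8,-9,-10,-11,-12,-12.4,-12.4,-12.4]
}}

```text
time_s: 35.7
ee_pos: [0.4682, 0.3931, 0.2782]
ee_rot: [3.138, 0.13, -0.002]
force: [-0.0, -0.7, -0.2]
finger_gap: 0.0178
grip_force: 7.1
```

```bash
python3 look.py w8
```

```text
35.7 [0.4682 0.3931 0.2782] [ 3.1377e+00  1.2960e-01 -1.7000e-03] [-0.  -0.7 -0.2] 0.017785858994115947 7.095492482185364
```

View pics/w8.png

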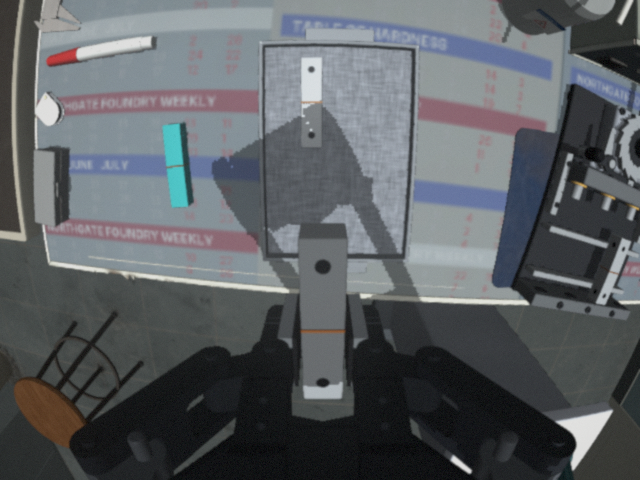

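The first bar lies flat and lengthways in the tray, with its centre at (311,101). The tray corners are at (260,43), (418,45), (410,258) and (263,258).

```bash
python3 tp.py w8 260,43 418,45 410,258 263,258; cat > inbars.py <<'E'
import sys,pickle
from h import *
n=sys.argv[1]; o,w=pickle.load(open(f'pics/{n}.pkl','rb')); P=cloud(w,np.load(f'pics/{n}.npy'),True); im=cv2.imread(f'pics/{n}.png').astype(int)
T=R.from_rotvec(o['ee_rot'])
m=(P[...,2]>.0195)&(P[...,2]<.028)&(P[...,1]>.28)&(P[...,1]<.47)&(P[...,0]<.65)&(P[...,0]>.39)
k,l,s,c=cv2.connectedComponentsWithStats(cv2.morphologyEx(m.astype(np.uint8),cv2.MORPH_OPEN,np.ones((5,5))))
for i in range(1,k):
    if s[i,4]>250:
        p=P[l==i]; r=cv2.minAreaRect((p[:,:2]*1000).astype(np.float32)); print(s[i],p[:,2].mean().round(4),[np.round(x,1) for x in r])
E
python3 inbars.py w8
```

```text
[[0.6129 0.4595]
 [0.6248 0.3206]
 [0.4241 0.3029]
 [0.4125 0.4458]]
lens [0.139 0.201 0.143 0.201] c [0.5186 0.3822] yaw 4.48
twist 0.25
(-0.046, 0.025) [0.4708 0.4035] [ 0.0036 -0.0104  0.1961]
(0.046, 0.025) [0.5625 0.4107] [ 0.0956 -0.01    0.196 ]
(-0.046, -0.025) [0.4747 0.3537] [0.0034 0.0396 0.1962]
(0.046, -0.025) [0.5664 0.3609] [0.0954 0.04   0.1961]
[ 301   57   21   90 1858] 0.0231 [array([562.3, 410.3]), array([79.1, 17.5]), np.float64(4.5)]
```

Request:
{"method": "drive_tool", "body": {
  "delta_pos": [
    [0,-0.005,0],
    [0.001,-0.0105,0.04],
    [0.001,-0.0105,0.08],
    [0.001,-0.0105,0.12],
    [0.001,-0.0105,0.15],
    [0.001,-0.0105,0.175],
    [0.001,-0.0105,0.188],
    [0.001,-0.0105,0.194],
    [0.001,-0.0105,0.197],
    [0.001,-0.0105,0.199],
    [0.001,-0.0105,0.199]
  ],
  "twist": [0,0,0,0,0,0,0,0,0,0,0]
}}

```text
time_s: 37.12
ee_pos: [0.4693, 0.4053, 0.0802]
ee_rot: [-3.138, -0.13, -0.002]
force: [0.4, 0.3, 0.4]
finger_gap: 0.0179
grip_force: 7.2
```

Request:
{"method": "drive_tool", "body": {
  "delta_pos": [
    [0,0,0.0007],
    [0,0,0.0014],
    [0,0,0.0014]
  ],
  "twist": [0,0,0]
}}

```text
time_s: 37.5
ee_pos: [0.4695, 0.4053, 0.0787]
ee_rot: [-3.138, -0.13, -0.003]
force: [2.0, -0.3, 4.7]
finger_gap: 0.0179
grip_force: 7.8
```

Request:
{"method": "drive_tool", "body": {
  "delta_pos": [
    [0,0,0],
    [0,0,0],
    [0,0,-0.02],
    [0,0,-0.06],
    [0,0,-0.12],
    [-0.007,0.04,-0.17],
    [-0.015,0.08,-0.17],
    [-0.022,0.12,-0.17],
    [-0.03,0.16,-0.17],
    [-0.037,0.2,-0.17],
    [-0.045,0.24,-0.17],
    [-0.052,0.28,-0.17],
    [-0.058,0.32,-0.17],
    [-0.061,0.339,-0.14],
    [-0.061,0.339,-0.1],
    [-0.061,0.339,-0.1],
    [-0.061,0.339,-0.1]
  ],
  "twist": [0,0,0,0,0,1.5,3,4.5,6,8,9,10,11.5,12.4,12.4,12.4,12.4],
  "fingers": 0.28
}}

```text
time_s: 39.62
ee_pos: [0.4362, 0.0622, 0.1786]
ee_rot: [-3.134, 0.209, 0.0]
force: [0.2, 1.3, 0.2]
finger_gap: 0.024
grip_force: 0.0
```

```bash
python3 to.py .4363 .0621 .109
```

```text
[0.4362 0.0622 0.1786] ang -7.63 [0.0001 0.0001 0.0696]
```

Request:
{"method": "drive_tool", "body": {
  "delta_pos": [
    [0,0,0],
    [0,0,0.03],
    [0,0,0.05],
    [0,0,0.064],
    [0,0,0.0695],
    [0,0,0.0695]
  ],
  "twist": [0,0,0,0,0,0],
  "fingers": 0.31
}}

```text
time_s: 40.38
ee_pos: [0.4364, 0.0622, 0.109]
ee_rot: [-3.135, 0.209, -0.001]
force: [0.9, 0.5, 0.4]
finger_gap: 0.0266
grip_force: 0.0
```

Request:
{"method": "drive_tool", "body": {
  "delta_pos": [
    [0,0,0],
    [0,0,0],
    [0,0,0],
    [0,0,0],
    [0,0,0]
  ],
  "twist": [0,0,0,0,0],
  "fingers": 0.213
}}

```text
time_s: 41.0
ee_pos: [0.4362, 0.0621, 0.1086]
ee_rot: [-3.134, 0.21, -0.001]
force: [0.8, 0.9, 0.0]
finger_gap: 0.0181
grip_force: 0.6
```

Request:
{"method": "drive_tool", "body": {
  "delta_pos": [
    [0,0,0],
    [0,0,0],
    [0,0,0]
  ],
  "twist": [0,0,0],
  "fingers": 0.207
}}

```text
time_s: 41.38
ee_pos: [0.4362, 0.062, 0.1086]
ee_rot: [-3.134, 0.21, -0.001]
force: [1.5, 1.7, 4.1]
finger_gap: 0.018
grip_force: 7.3
```

Request:
{"method": "drive_tool", "body": {
  "delta_pos": [
    [0,0,-0.004],
    [0,0,-0.02],
    [0,0,-0.05],
    [0,0,-0.09],
    [0,0,-0.13],
    [0,-0.03,-0.17],
    [0,-0.06,-0.17],
    [0,-0.09,-0.17],
    [0,-0.12,-0.17],
    [0,-0.16,-0.17],
    [0,-0.2,-0.17],
    [0,-0.24,-0.17],
    [0,-0.275,-0.17],
    [-0.001,-0.294,-0.17],
    [-0.001,-0.294,-0.17],
    [-0.001,-0.294,-0.17]
  ],
  "twist": [0,0,0,0,0,-2,-4,-6,-8,-9,-10,-11,-12,-12.4,-12.4,-12.4]
}}

```text
time_s: 43.38
ee_pos: [0.4736, 0.3523, 0.2783]
ee_rot: [3.138, 0.13, -0.002]
force: [-0.3, -0.7, -0.2]
finger_gap: 0.018
grip_force: 7.1
```

```bash
python3 look.py w9; python3 inbars.py w9; python3 to.py .4747 .3537 .0785; python3 - <<'E'
from h import *
import pickle
# tray: expected rim corner pixels vs. dark rim: compare felt bounds
o,w=pickle.load(open('pics/w9.pkl','rb')); im=cv2.imread('pics/w9.png')
c=np.array([.5186,.3822]);a=np.radians(4.6);X=np.array([np.cos(a),np.sin(a)]);Y=np.array([-X[1],X[0]])
g=cv2.cvtColor(im,cv2.COLOR_BGR2GRAY)
# scan along tray y at x=.07 and x=.02 and along x at y=0: print dark (<80) runs in tray coords
for nm,base,dr,rng in(('y@x.085',c+.085*X,Y,np.arange(-.1,.1,.001)),('y@x0',c,Y,np.arange(-.1,.1,.001)),('x@y-.045',c-.045*Y,X,np.arange(-.03,.13,.001)),('x@y.05',c+.05*Y,X,np.arange(-.03,.13,.001))):
    px=proj(w,[np.r_[base+t*dr,.018] for t in rng],True).round().astype(int)
    v=np.array([g[y,x] if 0<=y<480 and 0<=x<640 else 255 for x,y in px]); print(nm,(rng[v<90]*1000).round().astype(int))
E
```

```text
43.375 [0.4736 0.3523 0.2783] [ 3.1377e+00  1.2960e-01 -1.8000e-03] [-0.3 -0.7 -0.2] 0.017985814136596574 7.083987593650818
[ 253   61   23   89 1833] 0.0231 [array([562.1, 410.2]), array([78.9, 18.7]), np.float64(4.8)]
[ 253  164   23   85 1699] 0.0232 [array([469.6, 404.9]), array([79.8, 19.1]), np.float64(5.0)]
[0.4738 0.3521 0.2784] ang 4.7 [ 0.0012 -0.0017  0.1999]
y@x.085 [-66  65  66]
y@x0 [-66  -5  64  65  66  67  68]
x@y-.045 [-25 -24 -23  96  97]
x@y.05 [97 98]
```

Request:
{"method": "drive_tool", "body": {
  "delta_pos": [
    [0,0,0.04],
    [0,0,0.08],
    [0,0,0.12],
    [0,0,0.15],
    [0,0,0.175],
    [0,0,0.188],
    [0,0,0.194],
    [0,0,0.198],
    [0,0,0.1995],
    [0,0,0.1995]
  ],
  "twist": [0,0,0,0,0,0,0,0,0,0]
}}

```text
time_s: 44.68
ee_pos: [0.4748, 0.3538, 0.0798]
ee_rot: [-3.138, -0.13, -0.002]
force: [0.4, -0.2, 0.2]
finger_gap: 0.0174
grip_force: 7.3
```

Request:
{"method": "drive_tool", "body": {
  "delta_pos": [
    [0,0,0.0007],
    [0,0,0.0013],
    [0,0,0.0013]
  ],
  "twist": [0,0,0]
}}

```text
time_s: 45.05
ee_pos: [0.4749, 0.3539, 0.0788]
ee_rot: [-3.138, -0.131, -0.003]
force: [1.5, -1.3, 8.1]
finger_gap: 0.018
grip_force: 8.1
```

Request:
{"method": "drive_tool", "body": {
  "delta_pos": [
    [0,0,0],
    [0,0,0],
    [0,0,-0.02],
    [0,0,-0.06],
    [0,0,-0.12],
    [0.008,0.03,-0.17],
    [0.016,0.06,-0.17],
    [0.024,0.09,-0.17],
    [0.034,0.12,-0.17],
    [0.044,0.15,-0.17],
    [0.056,0.18,-0.17],
    [0.064,0.201,-0.17],
    [0.064,0.201,-0.17],
    [0.064,0.201,-0.17]
  ],
  "twist": [0,0,0,0,0,-8,-16,-24,-33,-42,-51,-60,-60,-60],
  "fingers": 0.28
}}

```text
time_s: 46.8
ee_pos: [0.5539, 0.1589, 0.2474]
ee_rot: [-2.655, -1.678, 0.001]
force: [0.6, 0.3, -0.5]
finger_gap: 0.0236
grip_force: 0.0
```

```bash
python3 look.py w10; python3 knobs.py w10; python3 to.py .5552 .1590 .1431
```

```text
46.8 [0.5539 0.1589 0.2474] [-2.6546e+00 -1.6781e+00  1.2000e-03] [ 0.6  0.3 -0.5] 0.023574874416361108 0.0
crank
few 0
lever
312 [0.5565 0.1615 0.0876] [0.5559 0.1602 0.0857] [0.013 0.013 0.011] ang 85.5 tool d [ 0.002   0.0012 -0.    ]
[0.5539 0.1592 0.2475] ang 64.66 [0.0003 0.0014 0.1044]
```

Now descend round the lever knob with the fingers still open.

Request:
{"method": "drive_tool", "body": {
  "delta_pos": [
    [0.001,0.001,0],
    [0.001,0.001,0.03],
    [0.001,0.001,0.06],
    [0.001,0.001,0.085],
    [0.001,0.001,0.104],
    [0.001,0.001,0.104]
  ],
  "twist": [0,0,0,0,0,0],
  "fingers": 0.33
}}

```text
time_s: 47.6
ee_pos: [0.5547, 0.1594, 0.1424]
ee_rot: [-2.652, -1.682, 0.005]
force: [-0.5, 0.4, 0.1]
finger_gap: 0.0282
grip_force: 0.0
```

```bash
python3 - <<'E'
from h import *
o=get_obs();T=R.from_rotvec(o['ee_rot']);p=np.array([.5525,.1174])
print(o['ee_pos'].round(4),o['force'].round(1))
for n in (0,.1,.2,.3,.4,.5,.6,.7,.8,.9,.95):
    a=np.radians(85.3)-n; k=p+.0420*np.array([np.cos(a),np.sin(a)])
    print(n,T.inv().apply(np.r_[k,.1442]-o['ee_pos'])[:2].round(4))
E
```

```text
[0.5547 0.1594 0.1424] [-0.5  0.4  0.1]
0 [0.0004 0.0012]
0.1 [0.0017 0.0052]
0.2 [0.0025 0.0093]
0.3 [0.003  0.0135]
0.4 [0.003  0.0177]
0.5 [0.0026 0.0219]
0.6 [0.0018 0.026 ]
0.7 [0.0006 0.03  ]
0.8 [-0.001   0.0339]
0.9 [-0.0029  0.0376]
0.95 [-0.0041  0.0394]
```

Request:
{"method": "drive_tool", "body": {
  "delta_pos": [
    [0,0,0],
    [0,0,0],
    [0,0,0],
    [0.002,0.005,0],
    [0.0025,0.0095,0],
    [0.003,0.0135,0],
    [0.003,0.0175,0],
    [0.0026,0.022,0],
    [0.0018,0.026,0],
    [0.0006,0.03,0],
    [-0.001,0.034,0],
    [-0.003,0.0376,0],
    [-0.0035,0.0395,0],
    [-0.0035,0.0395,0]
  ],
  "twist": [0,0,0,0,0,0,0,0,0,0,0,0,0,0],
  "fingers": 0.2
}}

```text
time_s: 49.35
ee_pos: [0.5893, 0.1394, 0.1436]
ee_rot: [-2.652, -1.68, 0.002]
force: [-2.4, 5.6, 1.4]
finger_gap: 0.017
grip_force: 2.6
```

Request:
{"method": "drive_tool", "body": {
  "delta_pos": [
    [0,0.0015,0],
    [0,0.0015,0],
    [0,0.0015,0]
  ],
  "twist": [0,0,0]
}}

```text
time_s: 49.72
ee_pos: [0.5895, 0.1394, 0.1435]
ee_rot: [-2.65, -1.68, 0.004]
force: [-5.1, 7.0, 4.1]
finger_gap: 0.0169
grip_force: 4.2
```

Request:
{"method": "drive_tool", "body": {
  "delta_pos": [
    [0,-0.003,0],
    [0,-0.003,0],
    [0,-0.003,-0.04],
    [0,-0.003,-0.08],
    [0,-0.003,-0.12],
    [0,-0.003,-0.17],
    [0.004,-0.03,-0.22],
    [0.008,-0.06,-0.26],
    [0.012,-0.09,-0.3],
    [0.016,-0.107,-0.3],
    [0.016,-0.107,-0.3],
    [0.016,-0.107,-0.3]
  ],
  "twist": [0,0,0,0,0,0,0,10,20,30,30,30]
}}

```text
time_s: 51.22
ee_pos: [0.502, 0.1978, 0.4432]
ee_rot: [2.996, 0.943, -0.001]
force: [-0.5, -1.4, -0.6]
finger_gap: 0.0172
grip_force: 0.0
```

```bash
python3 look.py w11; python3 knobs.py w11; python3 inbars.py w11; python3 - <<'E'
import cv2
im=cv2.imread('pics/w11.png'); cv2.imwrite('pics/w11c.png',cv2.resize(im[0:360,80:560],(800,600),interpolation=cv2.INTER_CUBIC))
E
```

```text
51.225 [0.502  0.1978 0.4432] [ 2.9961e+00  9.4280e-01 -7.0000e-04] [-0.5 -1.4 -0.6] 0.017174714202022257 0.0
crank
187 [0.5749 0.0127 0.1027] [0.5749 0.0111 0.1013] [0.019 0.017 0.011] ang -92.4 tool d [-4.720e-02  1.948e-01  1.000e-04]
lever
90 [0.5864 0.1422 0.0877] [0.5865 0.1414 0.0857] [0.012 0.012 0.011] ang 35.2 tool d [0.037  0.0946 0.    ]
[199  29  37  54 752] 0.0231 [array([561.4, 409.9]), array([80.1, 19.4]), np.float64(5.3)]
[168  89  34  53 681] 0.0232 [array([468.9, 404.7]), array([80.2, 19.4]), np.float64(4.5)]
[200 103  33  54 745] 0.0232 [array([474.5, 353.8]), array([80.7, 19.5]), np.float64(6.1)]
```

View pics/w11c.png

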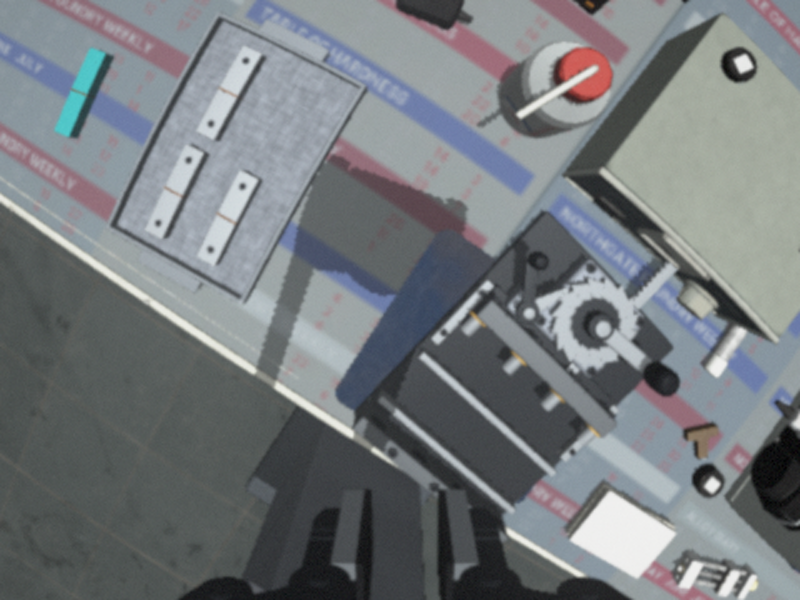

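All three bars lie flat and lengthways in the tray. The clamp is empty, the drum is at its stop, and the lever knob is back at its starting position (35°, as at the start). The bottle and note pad are untouched.

```bash
python3 -c "
from cell import *
print(finish_job())"
```

```text
the job is handed in; nothing more can be done
None
```

The job is handed in: I released the clamp and eased the drum to its stop, laid the three bars present (bar_1 was absent) flat and lengthways in the tray at about 6–8 N, and threw the pawl lever back in.

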